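# Hook the load cell fixture into the slotted rail and lock it with the cam lever

### The job

Mount the yellow load cell fixture in the middle slot of the slotted rail: with its toe raised, tip its hook in under the overhanging strip, feeling for how far the strip lets it go, then turn it down until it lies flat on the rail, and swing the cam lever all the way round to lock it. The cell is delicate, so never force or bang it against the rail (keep well under 30 N), and leave the other things on the cart where they are.

Things in the scene. Friction and masses are not known exactly. Their poses are not given: they have to be found in the camera images.
- cell_center (a point): Centre of the S-beam cell of the loose fixture, the part to grip: upright block 50 (x) x 20 (y) x 60 mm (z), its middle 40 mm above the fixture's underside; a load button stands 15 mm above its top, a connector 10 mm out of its +x face. Axes are the fixture's: z up as it stands, -x towards its hook. It starts upright on the cart, hook away from the robot, turned up to 0.6 rad either way; mass 0.45 to 0.7 kg.
- toe (a point): Toe of the fixture: middle of the top edge of its base plate's +x end, at (52, 0, 10) mm from the centre of the underside; axes as the fixture's. The plate is 10 mm thick and reaches from x -30 to x +52 mm and 32 mm to either side.
- hook_nose (a point): Middle of the top of the hook's nose, at (-69, 0, 18) mm from the centre of the fixture's underside; axes as the fixture's. The hook is a tongue 6 mm thick and 50 mm wide, flush with the underside, running from the plate to x -72 mm; its last 6 mm (x -72 to -66) turn up to a nose whose top is 18 mm above the underside.
- rail_seat (a point): On the rail's flat top (the land), 30 mm above the cart, opposite the middle slot: the centre of a seated fixture's underside lies here to within 10 mm along x (by the strip's setting), its axes parallel to these (x from hook strip to cam lock, y along the rail, z up). The land runs from x -18 to +58 mm; on its -x side is a groove with its floor 20 mm lower, overhung by the strip.
- bead (a point): Lower edge of the hook strip's bead, mid-length, as it would be with the strip set fully back: (-66.8, 0, 10) mm in the axes of rail_seat. The bead hangs at the groove's mouth, 11 mm thick (5.5 mm each way in x). The strip is bolted through slotted holes and really stands 0 to 16 mm nearer to the land (in +x) than this; the setting is not measured and stays put.
- slot_wall (a point): Back wall of the groove in the middle slot, again with the strip set fully back: (-81.7, 0, 10) mm in the axes of rail_seat. It is one piece with the bead, so it too really stands 0 to 16 mm nearer to the land; always 20.4 mm from wall to bead front. Groove roof 21 mm, strip top 30 mm above the land. Cheeks bound the slot at y -28.5 and +28.5 mm.
- rail: The slotted rail, fixed, hook strip on the side away from the robot: base plate 208 x 240 x 10 mm, origin on the cart under rail_seat, axes as rail_seat. A level fixture cannot pass the bead: the nose goes under it with the toe raised some 20 to 35 degrees; turned down flat, the nose stands behind the bead with 1.7 mm of play to bead and to back wall. Three slots; the middle one faces the cam lock.
- cam_lock: The cam lock, fixed to the rail: a post 72 mm in +x from the rail's origin, whose axis is the lever's vertical hinge; origin on that axis at the cart top, axes as the rail's. The lever's steel blade reaches 36 mm from the axis, its underside 8.5 mm above the land; it is sprung and a ramp on its leading edge rides up onto the toe (not if the toe stands over 2.5 mm high), then bears on it with about 7 N.
- cam_lever (a joint): Angle of the cam lever, rad: 0 open (starts 0 to 0.25), 2.0 closed at its stop; growing is counter-clockwise from above. At 0 the handle points 25 degrees to the -y side of the rail's +x, at the stop along +y. Open, the blade is clear of the toe; over the last 0.9 rad it rides over the toe and presses it down: about 3 N at the knob when free, up to 15 N under load. It stays where left.
- cam_knob (a point): Middle of the upright round black knob at the end of the cam lever's handle, 65 mm from the hinge axis, 78 mm above the cart; 20 mm in diameter, from 50 to 100 mm above the cart, turns with the lever. The handle bar is 11 mm thick, centred 54 mm above the cart.
- test_weight: bystander: green cast-iron grip-handle test weight, 78 x 62 mm, 97 mm high, origin under its centre
- bubble_level: bystander: round brass bubble level, 62 mm across, 16 mm high, origin under its centre
- torque_wrench: bystander: blued steel torque wrench, about 420 mm long, up to 46 mm high, lying along its own x axis, origin under the middle of its length
- mallet: bystander: red nylon mallet with wooden handle, 290 mm long, 42 mm high, lying along its own x axis with the head at +x, origin underneath near mid-length
- brass_weight0: bystander: brass knob weight, 42 mm across, 48 mm high, origin under its centre
- brass_weight1: bystander: brass knob weight, 32 mm across, 36 mm high, origin under its centre

How it is judged:
On the way, in this order (a step that is already met when the one before it is completed fails the run):
1. the hook's nose is in under the overhanging strip with the toe raised (x of hook_nose in the frame of rail_seat below -0.06 m and z of hook_nose in the frame of rail_seat below 0.0115 m and angle between the z axis of cell_center and the z axis of rail_seat, either way round above 0.12 rad and y of cell_center in the frame of rail_seat between -0.006 and 0.006 m), for 0.1 s.
2. the fixture lies flat on the rail with its hook home behind the strip, the lever still open (angle between the z axis of cell_center and the z axis of rail_seat, either way round below 0.035 rad and angle between the x axis of cell_center and the x axis of rail_seat, either way round below 0.12 rad and z of cell_center in the frame of rail_seat between 0.0383 and 0.0415 m and x of cell_center in the frame of rail_seat between -0.0104 and 0.0104 m and y of cell_center in the frame of rail_seat between -0.006 and 0.006 m and value of joint cam_lever below 0.6 rad), for 0.2 s.
At the end, for the whole second after the job is handed in: Fixture flat on the rail (2 degrees; cell centre 38.3 to 41.5 mm above the land), hooked in the middle slot (10.4 mm of rail_seat in x, 6 mm in y, 7 degrees yaw), cam lever past 1.8 rad with its blade bearing on the fixture (over 2 N), all released and still (angle between the z axis of cell_center and the z axis of rail_seat, either way round below 0.035 rad and angle between the x axis of cell_center and the x axis of rail_seat, either way round below 0.12 rad and z of cell_center in the frame of rail_seat between 0.0383 and 0.0415 m and x of cell_center in the frame of rail_seat between -0.0104 and 0.0104 m and y of cell_center in the frame of rail_seat between -0.006 and 0.006 m and value of joint cam_lever above 1.8 rad and contact force between cam_lock and fixture above 2 N and contact force between the fingers and fixture below 0.1 N and velocity of joint cam_lever below 0.05 rad/s); the robot touches nothing.
It fails at once if the fixture is forced or banged against the rail with more than 30 N (contact force between fixture and rail above 30 N).
It fails at once if a bystander is pushed more than 25 mm from its place (distance of any of test_weight, bubble_level, torque_wrench, mallet, brass_weight0, brass_weight1 from where it was at the start of the episode above 0.025 m).
It also fails if it takes over 72 s, if anything falls off the work surface, if the arm or the gripper's body presses on something with over 40 N, if the wrist force passes 120 N, or if a joint passes its speed limit or range.

### The arm

A 6-joint arm with a two-finger parallel gripper is mounted at the origin on the work surface. World frame = base frame: x ahead of the robot, y to its left, z up, the work surface at z = 0. Lengths are in m, angles in rad, forces in N, time in s.
With the tool pointing down it reaches from about 0.225 to 0.875 m from the base axis. Payload 3.4 kg.
Tool frame: the origin (TCP) lies on the centre line of the jaws, within the pads' length; the fingertips stand robot.tips_ahead ahead of it and the grasp point (between the pads) lies 5 mm behind it (robot.tips_ahead is the distance from the TCP to the fingertips, in m); z points along the fingers, y is the line along which they close (so a half turn about z gives the same grasp; the last joint's range is limited). The gripper opens to 85 mm and grips with 20 to 120 N. Pads are 22 mm wide; open, the fingers measure 114 mm over their backs; the gripper's body (76 mm by 85 mm) begins 54 mm behind the grasp point. The pads swing forward as they close: fully open they stand 13 mm farther back than shut.
Start: joints at [-1.326, 0.276, 1.505, -0, 1.361, -0.121], TCP at [0.206, -0.537, 0.245] pointing down, gripper open.
Joint ranges: [-2.89, 2.89], [-0.75, 2.08], [0.22, 2.7], [-1.18, 4.32], [0.11, 2.71], [-2.7, 2.7]. Speed limits (rad/s): [2.57, 2.57, 3.14, 3.14, 3.14, 3.14].

### API

Orientations are given as a unit quaternion [x, y, z, w].
In Python, from plant import telemetry, eyes, job, robot gives the robot as it stands. The module is installed in compiled form; this text tells all that it offers.
- The arm moves only by the shell command python3 -m inch 'ROWS' [FORCE]. ROWS is JSON, a list of rows, each an object of numbers: "dx", "dy", "dz": the shift along the tool's x, y, z in m; "wx", "wy", "wz": the turn, a rotation vector about the tool's x, y, z in degrees; "gripper": the gripper's target within -1 to 1 (fully open at 1, half-way at 0, shut at -1). A call has 1 to 20 rows; each row is the pose to reach, as a shift and turn from the pose commanded when the call began, along the tool's axes at that moment; what a row does not reach only later rows make up. A row lasts 1/8 s, in which the tool goes at most 62.5 mm and 10.7 degrees, less where a joint would pass 70% of its speed; a pose out of reach is approached as far as the arm can. A call with a gripper value outside its range is refused whole. The fingers move at their own pace and stop on an object; FORCE is the grip in N (left out, the last holds). Time passes only in rows, so rows that repeat a pose let the fingers close. It gives the time, the measured TCP pose, the force, the opening and the grip force at its end, in the units of the state.
- telemetry.read_state(): the state, without advancing time (a new reading comes with each control period).
- eyes.grab_frame(name): name is "scene" or "top" or "wrist"; returns (picture, depth): 480x640x3 uint8, red, green, blue; 480x640 float32, m along the optical axis (not along the pixel's ray), 0 where there is no reading.
- eyes.calibration(name): a dict with "fx", "fy", "cx", "cy" (pixels), "dist" ([k1, k2, p1, p2, k3] as OpenCV has them; the pictures are not rectified), "rvec" (rotation vector, rad) and "tvec" (3), from world to camera coordinates, as OpenCV has them; the wrist camera has in their place "mount" (4x4, takes a point from camera to tool coordinates, whose origin is the TCP and whose axes are the flange's). Camera axes: x right, y down, z forward; pixel columns grow to the right and rows downward; lengths in m; the calibration is good to about 2 mm. A picture is of the moment at which its call begins: read the wrist's pose just before it. calibration takes no time and is no camera call.
- job.close_job(): hands the job in; it is judged then, once.
The state is a dict: "time_s": time; "joint_pos": joint angles; "dq": joint speeds; "joint_torque": joint torques, N m; "tcp_pos": TCP position; "tcp_rot": TCP orientation; "ft_force": force on the tool from outside, world axes, zero at the start; "moment": the same for the moment, N m; "width": finger opening in m; "grip_force": force on a finger pad.
Only numpy, scipy, OpenCV 4.12 (cv2) and the standard library are available. Lean on these libraries where they do the work, as an engineer would, in place of code of your own. Each camera call takes 0.05 s, during which the arm holds its last target. There are 200 camera calls.

## Working session

There is one attempt and no reset: what is moved stays moved. The work goes in short steps, Python scripts to look and compute and a shell command to move; the robot and the scene stay as the last step left them, time stands still between calls to the robot, and variables do not carry over. Pictures are saved under pics/ and viewed, at most 10 in all, crops included, and the job is handed in when it is done.

```bash
mkdir -p pics
cat > h.py <<'E'
import numpy as np, cv2
from scipy.spatial.transform import Rotation as R
from plant import telemetry, eyes, job, robot
def cam(name):
    c=eyes.calibration(name); K=np.array([[c['fx'],0,c['cx']],[0,c['fy'],c['cy']],[0,0,1]]); d=np.array(c['dist'])
    if 'mount' in c:
        s=telemetry.read_state(); T=np.eye(4); T[:3,:3]=R.from_quat(s['tcp_rot']).as_matrix(); T[:3,3]=s['tcp_pos']
        M=T@np.array(c['mount'])
    else:
        Rm=R.from_rotvec(np.ravel(c['rvec'])).as_matrix(); M=np.eye(4); M[:3,:3]=Rm.T; M[:3,3]=-Rm.T@np.ravel(c['tvec'])
    return K,d,M
def cloud(K,d,M,depth):
    v,u=np.mgrid[0:480,0:640]; n=cv2.undistortPoints(np.stack([u,v],-1).reshape(-1,1,2).astype(float),K,d).reshape(480,640,2)
    P=np.dstack([n*depth[...,None],depth]); return P@M[:3,:3].T+M[:3,3]
def plane(K,d,M,px,z):
    n=cv2.undistortPoints(np.array(px,float).reshape(-1,1,2),K,d).reshape(-1,2)
    r=np.c_[n,np.ones(len(n))]@M[:3,:3].T; return M[:3,3]+r*((z-M[2,3])/r[:,2])[:,None]
def shot(name,f):
    k=cam(name); im,dp=eyes.grab_frame(name); cv2.imwrite(f'pics/{f}.png',im[...,::-1]); np.save(f'pics/{f}.npy',dp); return k,im,dp
E
python3 - <<'E'
from h import *
for n in ('top','scene'):
    k,im,dp=shot(n,n+'0'); print(n,k[2].round(3).tolist(), k[0][0,0])
s=telemetry.read_state(); print(robot.tips_ahead,{a:np.round(b,3).tolist() for a,b in s.items()}); print(np.array(eyes.calibration('wrist')['mount']).round(3))
E
```

```text
top [[-0.013, -0.984, 0.175, 0.423], [-1.0, 0.014, 0.005, -0.022], [-0.008, -0.175, -0.985, 1.083], [0.0, 0.0, 0.0, 1.0]] 464.86840335632115
scene [[0.445, 0.569, -0.692, 1.257], [0.896, -0.294, 0.334, -0.332], [-0.013, -0.768, -0.641, 0.665], [0.0, 0.0, 0.0, 1.0]] 446.76746705745114
0.014 {'time_s': 0.1, 'joint_pos': [-1.326, 0.277, 1.506, -0.0, 1.361, -0.121], 'dq': [0.001, -0.0, -0.003, -0.0, -0.0, -0.002], 'joint_torque': [0.002, -41.77, -24.64, -0.0, 0.006, -0.0], 'tcp_pos': [0.206, -0.537, 0.245], 'tcp_rot': [0.983, 0.182, -0.0, -0.001], 'ft_force': [0.244, -0.772, -0.332], 'moment': [0.031, 0.024, -0.074], 'grip_force': 0.0, 'width': 0.086}
[[-0.001 -0.956 -0.292  0.074]
 [ 1.    -0.001  0.     0.001]
 [-0.    -0.292  0.956 -0.128]
 [ 0.     0.     0.     1.   ]]
```

View pics/top0.png

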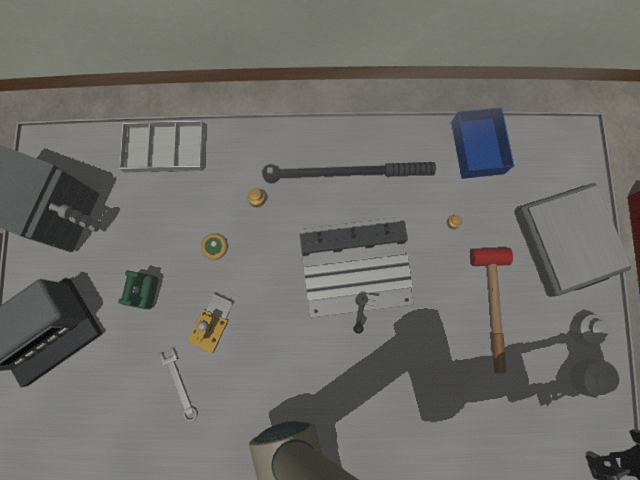

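View pics/scene0.png

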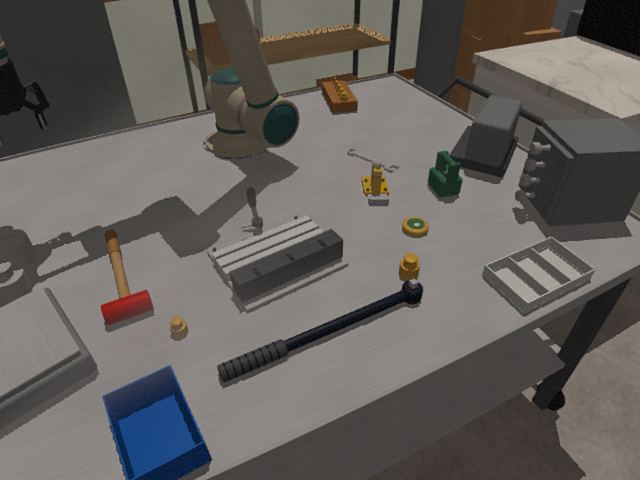

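The top view shows the fixture at about (210,322) with its hook pointing up-right. The rail is at (357,265) with its dark strip on the far side, the knob is at (359,328), and the brass and green bystanders are to the left.

```bash
cat > m1.py <<'E'
from h import *
im=cv2.imread('pics/top0.png'); dp=np.load('pics/top0.npy'); k=cam('top'); P=cloud(*k,dp)
hsv=cv2.cvtColor(im,cv2.COLOR_BGR2HSV)
def rect(m,name):
    p=P[m]; r=cv2.minAreaRect(p[:,:2].astype(np.float32)); print(name,len(p),np.round(r[0],4),np.round(r[1],4),round(r[2],1),'z',np.percentile(p[:,2],[5,50,95]).round(4)); return p
box=np.zeros((480,640),bool); box[280:360,180:240]=1
yel=box&(hsv[...,0]>15)&(hsv[...,0]<32)&(hsv[...,1]>110)&(dp>0)
Z=P[...,2]
rect(yel,'yel all'); rect(yel&(Z<.02)&(Z>0.004),'plate'); c=yel&(Z>.06); 
if c.sum(): print(P[c].mean(0)); rect(c,'celltop')
rb=np.zeros((480,640),bool); rb[210:325,290:420]=1
rect(rb&(abs(Z-.06)<.004),'strip'); rect(rb&(abs(Z-.01)<.004),'base'); rect(rb&(abs(Z-.03)<.004),'land')
kn=rb.copy(); kn[:]=0; kn[315:340,345:375]=1
rect(kn&(Z>.085),'knob'); print(P[kn&(Z>.085)].mean(0))
print('cart',np.median(Z[400:440,100:150]))
cv2.imwrite('pics/crop1.png',cv2.resize(im[210:350,180:420],None,fx=3.3,fy=3.3,interpolation=cv2.INTER_CUBIC))
E
python3 m1.py
```

```text
yel all 830 [0.4222 0.2346] [0.0642 0.0813] 65.0 z [0.0073 0.0115 0.071 ]
plate 581 [0.4222 0.2346] [0.0642 0.0813] 65.0 z [0.0068 0.0103 0.0139]
[0.43154175 0.22895658 0.06959016]
celltop 158 [0.4318 0.2308] [0.0211 0.0508] 64.7 z [0.0636 0.0699 0.0738]
strip 2154 [ 0.5433 -0.1105] [0.2158 0.2403] 6.5 z [0.0576 0.0605 0.0632]
base 2998 [ 0.5678 -0.1084] [0.3005 0.2649] 88.5 z [0.0073 0.0105 0.0133]
land 3356 [ 0.5537 -0.1092] [0.1052 0.2408] 6.3 z [0.0276 0.0306 0.0333]
knob 72 [ 0.4245 -0.0681] [0.0917 0.0166] 89.1 z [0.0931 0.0987 0.1031]
[ 0.42351294 -0.10248033  0.11199106]
cart 0.00023843358346775645
```

View pics/crop1.png

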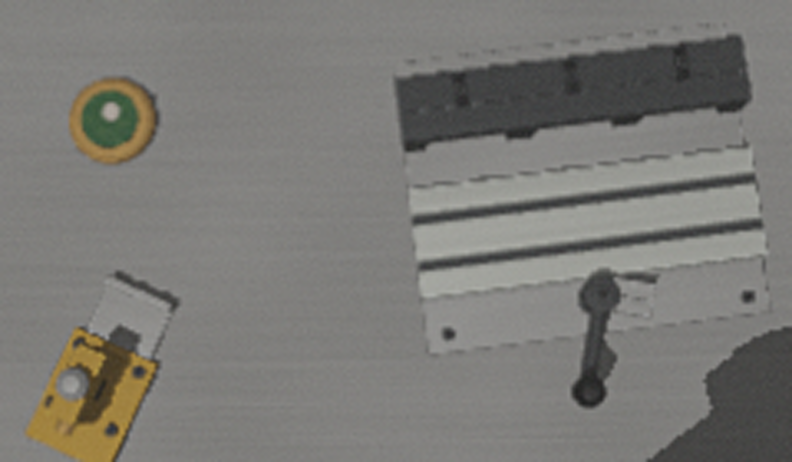

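```bash
cat >> h.py <<'E'
def toolR(yaw,tilt=0):  # yaw of tool x (deg), tilt = toe raised (deg)
    return (R.from_euler('z',yaw,degrees=True)*R.from_euler('x',180,degrees=True)*R.from_euler('y',-tilt,degrees=True))
def go(pos,rot):
    s=telemetry.read_state(); q=R.from_quat(s['tcp_rot']); d=q.inv().apply(np.array(pos)-s['tcp_pos']); w=(q.inv()*rot).as_rotvec(degrees=True)
    print('d',(d*1000).round(1),'mm  w',w.round(2)); return d,w
E
cat > m2.py <<'E'
from h import *
exec(open('m1.py').read().split("box=")[0])
Z=P[...,2]
a=np.deg2rad(186.4); 
rb=np.zeros((480,640),bool); rb[210:325,290:420]=1
L=P[rb&(abs(Z-.03)<.003)][:,:2]; 
# orientation: minAreaRect on largest component
m=(rb&(abs(Z-.03)<.003)).astype(np.uint8); n,lab,st,_=cv2.connectedComponentsWithStats(cv2.erode(m,np.ones((2,2)))); i=1+st[1:,4].argmax(); print(cv2.minAreaRect(P[lab==i][:,:2].astype(np.float32)))
for deg in (185.4,186.4,187.4):
  a=np.deg2rad(deg);X=np.array([np.cos(a),np.sin(a)]);Y=np.array([-X[1],X[0]])
  l=P[lab==i][:,:2]; S=P[rb&(abs(Z-.06)<.003)][:,:2]
  print(deg,'land x',np.percentile(l@X,[.5,2,50,98,99.5]).round(4),'y',np.percentile(l@Y,[.5,2,50,98,99.5]).round(4),'strip x',np.percentile(S@X,[1,5,20,50,80,95,99]).round(4))
c=plane(*k,np.array([[600,290],[589,390],[572,65]])/3.3+[180,210],.06);print(c)
print(go([.4322,.2300,.19],toolR(-25)))
E
python3 m2.py
```

```text
((0.5335155725479126, -0.06948049366474152), (0.07385603338479996, 0.15267406404018402), 6.04928731918335)
185.4 land x [-0.5616 -0.5602 -0.5286 -0.4902 -0.4879] y [0.0438 0.0462 0.1083 0.185  0.1929] strip x [-0.6379 -0.6353 -0.628  -0.613  -0.5985 -0.4686 -0.4334]
186.4 land x [-0.559  -0.5582 -0.5266 -0.4883 -0.4859] y [0.0531 0.0554 0.1173 0.1947 0.2026] strip x [-0.6345 -0.6324 -0.625  -0.6101 -0.5956 -0.4656 -0.4308]
187.4 land x [-0.5571 -0.5559 -0.5247 -0.4862 -0.4838] y [0.0621 0.0643 0.1264 0.2043 0.2121] strip x [-0.6322 -0.6296 -0.6218 -0.6069 -0.5925 -0.4625 -0.428 ]
[[ 0.48919512 -0.11624183  0.06      ]
 [ 0.42358141 -0.10713536  0.06      ]
 [ 0.64232568 -0.10172748  0.06      ]]
d [ 485.8 -634.7   55.7] mm  w [-9.000e-02  3.000e-02  4.596e+01]
(array([ 0.48579691, -0.63465203,  0.05566648]), array([-9.43555402e-02,  2.76909602e-02,  4.59565726e+01]))
```

```bash
python3 -m inch '[{"dx":0.486,"dy":-0.635,"dz":0.03,"wz":46,"gripper":0.3},{"dx":0.486,"dy":-0.635,"dz":0.03,"wz":46},{"dx":0.486,"dy":-0.635,"dz":0.03,"wz":46},{"dx":0.486,"dy":-0.635,"dz":0.03,"wz":46},{"dx":0.486,"dy":-0.635,"dz":0.03,"wz":46},{"dx":0.486,"dy":-0.635,"dz":0.03,"wz":46},{"dx":0.486,"dy":-0.635,"dz":0.03,"wz":46},{"dx":0.486,"dy":-0.635,"dz":0.03,"wz":46},{"dx":0.486,"dy":-0.635,"dz":0.03,"wz":46},{"dx":0.486,"dy":-0.635,"dz":0.03,"wz":46},{"dx":0.486,"dy":-0.635,"dz":0.03,"wz":46},{"dx":0.486,"dy":-0.635,"dz":0.03,"wz":46},{"dx":0.486,"dy":-0.635,"dz":0.03,"wz":46},{"dx":0.486,"dy":-0.635,"dz":0.03,"wz":46},{"dx":0.486,"dy":-0.635,"dz":0.03,"wz":46},{"dx":0.486,"dy":-0.635,"dz":0.03,"wz":46},{"dx":0.486,"dy":-0.635,"dz":0.03,"wz":46}]'
python3 - <<'E'
from h import *
k,im,dp=shot('wrist','w1'); P=cloud(*k,dp); Z=P[...,2]; hsv=cv2.cvtColor(im,cv2.COLOR_RGB2HSV)
yel=(hsv[...,0]>15)&(hsv[...,0]<32)&(hsv[...,1]>110)&(dp>0)
for lo,hi,n in ((.004,.016,'plate'),(.064,.076,'celltop')):
    p=P[yel&(Z>lo)&(Z<hi)]; r=cv2.minAreaRect(p[:,:2].astype(np.float32)); print(n,len(p),np.round(r[0],4),np.round(r[1],4),round(r[2],1),np.median(p[:,2]))
s=telemetry.read_state(); print(s['tcp_pos'],s['width'])
E
```

```text
plate 16 [ 0.3468 -0.4401] [0.0121 0.0624] 77.3 0.014316663483027403
celltop 0 [0. 0.] [0. 0.] 0.0 nan
[ 0.20557586 -0.53658855  0.24463467] 0.08542849580418525invalid input
  return _methods._mean(a, axis=axis, dtype=dtype,
  ret = ret.dtype.type(ret / rcount)
```

View pics/w1.png

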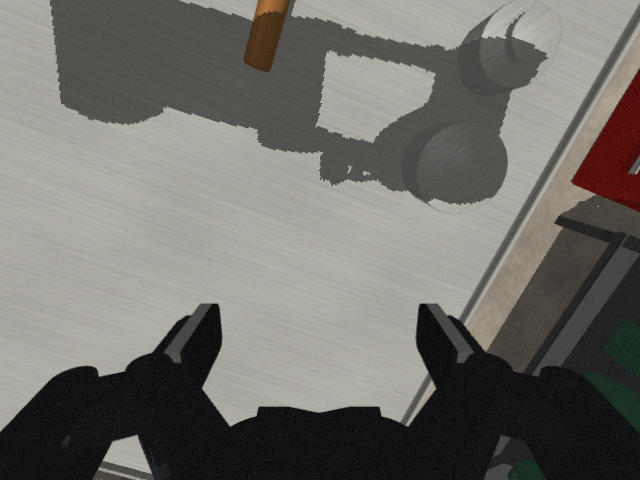

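The wrist view shows bare cart and the fingers at (205,340) and (435,340): the call was refused and nothing moved. I'll retry with complete rows.

```bash
python3 -m inch '[{"dx":0.04,"dy":-0.05,"dz":0,"wx":0,"wy":0,"wz":8,"gripper":0.3}]'; echo; python3 -m inch '[{"dx":0.08,"dy":-0.10,"wz":8}]'; python3 -m inch --help
```

```text
time_s: 0.28
tcp_pos: [0.2243, -0.4802, 0.2443]
tcp_rot: [0.994, 0.109, -0.0, 0.001]
ft_force: [0.5, 0.2, 0.3]
width: 0.0698
grip_force: 0.0
invalid input
invalid input: not JSON, or not a number
```

```bash
python3 -m inch '[{"dx":0.06,"dy":-0.08,"dz":0,"wx":0,"wy":0,"wz":0,"gripper":0.3}]'; echo
python3 - <<'E'
from h import *
go([.4322,.2300,.21],toolR(-25))
E
```

```text
time_s: 0.4
tcp_pos: [0.25, -0.419, 0.2445]
tcp_rot: [0.994, 0.111, 0.0, -0.001]
ft_force: [1.7, 0.1, 0.6]
width: 0.0558
grip_force: 0.0

d [ 321.4 -592.5   35.5] mm  w [-8.000e-02  2.000e-02  3.779e+01]
```

```bash
python3 -m inch '[{"dx":0.32,"dy":-0.592,"dz":0.035,"wx":0,"wy":0,"wz":38,"gripper":0.3},{"dx":0.32,"dy":-0.592,"dz":0.035,"wx":0,"wy":0,"wz":38,"gripper":0.3},{"dx":0.32,"dy":-0.592,"dz":0.035,"wx":0,"wy":0,"wz":38,"gripper":0.3},{"dx":0.32,"dy":-0.592,"dz":0.035,"wx":0,"wy":0,"wz":38,"gripper":0.3},{"dx":0.32,"dy":-0.592,"dz":0.035,"wx":0,"wy":0,"wz":38,"gripper":0.3},{"dx":0.32,"dy":-0.592,"dz":0.035,"wx":0,"wy":0,"wz":38,"gripper":0.3},{"dx":0.32,"dy":-0.592,"dz":0.035,"wx":0,"wy":0,"wz":38,"gripper":0.3},{"dx":0.32,"dy":-0.592,"dz":0.035,"wx":0,"wy":0,"wz":38,"gripper":0.3},{"dx":0.32,"dy":-0.592,"dz":0.035,"wx":0,"wy":0,"wz":38,"gripper":0.3},{"dx":0.32,"dy":-0.592,"dz":0.035,"wx":0,"wy":0,"wz":38,"gripper":0.3},{"dx":0.32,"dy":-0.592,"dz":0.035,"wx":0,"wy":0,"wz":38,"gripper":0.3},{"dx":0.32,"dy":-0.592,"dz":0.035,"wx":0,"wy":0,"wz":38,"gripper":0.3},{"dx":0.32,"dy":-0.592,"dz":0.035,"wx":0,"wy":0,"wz":38,"gripper":0.3},{"dx":0.32,"dy":-0.592,"dz":0.035,"wx":0,"wy":0,"wz":38,"gripper":0.3}]'
python3 - <<'E'
from h import *
k,im,dp=shot('wrist','w2'); P=cloud(*k,dp); Z=P[...,2]; hsv=cv2.cvtColor(im,cv2.COLOR_RGB2HSV)
yel=(hsv[...,0]>15)&(hsv[...,0]<32)&(hsv[...,1]>110)&(dp>0)
for lo,hi,n in ((.004,.016,'plate'),(.064,.076,'celltop')):
    p=P[yel&(Z>lo)&(Z<hi)]; r=cv2.minAreaRect(p[:,:2].astype(np.float32)); print(n,len(p),np.round(r[0],4),np.round(r[1],4),round(r[2],1),np.median(p[:,2]))
E
```

```text
time_s: 2.15
tcp_pos: [0.4287, 0.227, 0.2103]
tcp_rot: [0.976, -0.218, -0.0, 0.0]
ft_force: [0.5, -0.5, 0.3]
width: 0.0552
grip_force: 0.0
plate 4622 [0.5065 0.2251] [0.0837 0.266 ] 83.5 0.009751498356653066
celltop 857 [0.4323 0.2306] [0.0196 0.0503] 65.0 0.0692659656882364
```

View pics/w2.png

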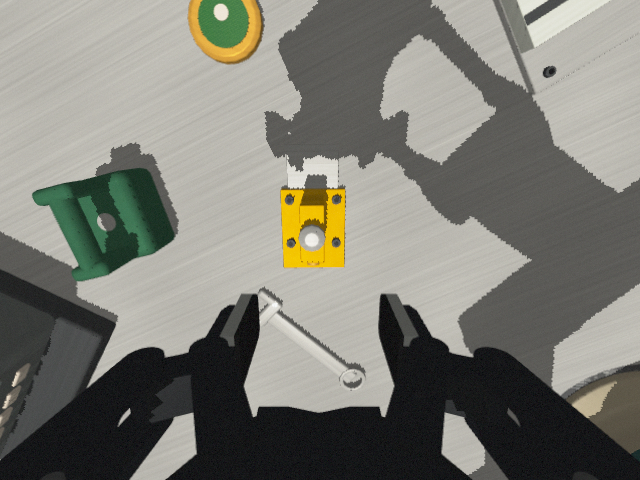

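The wrist view shows the fixture squared up with the tool: plate at (313,228), button at (312,239), hook pointing up. Next I work out the descent.

Run:
```python
from h import *
go([.4323,.2306,.035],toolR(-25))
```

```text
d [  1.6  -4.9 175.4] mm  w [ 0.03 -0.01 -0.16]
```

```bash
python3 -m inch '[{"dx":0.0016,"dy":-0.005,"dz":0.06,"wx":0,"wy":0,"wz":0,"gripper":0.3},{"dx":0.0016,"dy":-0.005,"dz":0.12,"wx":0,"wy":0,"wz":0,"gripper":0.3},{"dx":0.0016,"dy":-0.005,"dz":0.16,"wx":0,"wy":0,"wz":0,"gripper":0.3},{"dx":0.0016,"dy":-0.005,"dz":0.175,"wx":0,"wy":0,"wz":0,"gripper":0.3},{"dx":0.0016,"dy":-0.005,"dz":0.175,"wx":0,"wy":0,"wz":0,"gripper":0.3},{"dx":0.0016,"dy":-0.005,"dz":0.175,"wx":0,"wy":0,"wz":0,"gripper":-1},{"dx":0.0016,"dy":-0.005,"dz":0.175,"wx":0,"wy":0,"wz":0,"gripper":-1},{"dx":0.0016,"dy":-0.005,"dz":0.175,"wx":0,"wy":0,"wz":0,"gripper":-1},{"dx":0.0016,"dy":-0.005,"dz":0.175,"wx":0,"wy":0,"wz":0,"gripper":-1},{"dx":0.0016,"dy":-0.005,"dz":0.175,"wx":0,"wy":0,"wz":0,"gripper":-1}]' 100
```

```text
time_s: 3.45
tcp_pos: [0.4335, 0.2319, 0.0367]
tcp_rot: [0.976, -0.217, 0.001, -0.0]
ft_force: [-0.3, -3.2, 8.0]
width: 0.0194
grip_force: 98.5
```

Run:
```python
from h import *
go([.50,-.115,.25],toolR(6.4))
```

```text
d [ 207.5  286.1 -213. ] mm  w [ -0.    -0.14 -31.41]
```

```bash
python3 -m inch '[{"dx":0,"dy":0,"dz":-0.05,"wx":0,"wy":0,"wz":0,"gripper":-1},{"dx":0,"dy":0,"dz":-0.11,"wx":0,"wy":0,"wz":0,"gripper":-1},{"dx":0.03,"dy":0.045,"dz":-0.15,"wx":0,"wy":0,"wz":-6,"gripper":-1},{"dx":0.06,"dy":0.085,"dz":-0.19,"wx":0,"wy":0,"wz":-13,"gripper":-1},{"dx":0.09,"dy":0.125,"dz":-0.213,"wx":0,"wy":0,"wz":-20,"gripper":-1},{"dx":0.12,"dy":0.165,"dz":-0.213,"wx":0,"wy":0,"wz":-26,"gripper":-1},{"dx":0.15,"dy":0.205,"dz":-0.213,"wx":0,"wy":0,"wz":-31.4,"gripper":-1},{"dx":0.18,"dy":0.245,"dz":-0.213,"wx":0,"wy":0,"wz":-31.4,"gripper":-1},{"dx":0.2,"dy":0.275,"dz":-0.213,"wx":0,"wy":0,"wz":-31.4,"gripper":-1},{"dx":0.2075,"dy":0.286,"dz":-0.213,"wx":0,"wy":0,"wz":-31.4,"gripper":-1},{"dx":0.2075,"dy":0.286,"dz":-0.213,"wx":0,"wy":0,"wz":-31.4,"gripper":-1},{"dx":0.2075,"dy":0.286,"dz":-0.213,"wx":0,"wy":0,"wz":-31.4,"gripper":-1}]'
python3 - <<'E'
from h import *
k,im,dp=shot('wrist','w3'); P=cloud(*k,dp); Z=P[...,2]; print(telemetry.read_state()['tcp_pos'],telemetry.read_state()['ft_force'])
np.save('pics/w3P.npy',P)
for n,z,t in (('strip',.06,.003),('land',.03,.003),('base',.01,.003)):
    m=(abs(Z-z)<t).astype(np.uint8); m=cv2.morphologyEx(m,cv2.MORPH_OPEN,np.ones((3,3))); c,lab,st,_=cv2.connectedComponentsWithStats(m)
    for i in 1+np.argsort(-st[1:,4])[:3]:
        p=P[lab==i]; r=cv2.minAreaRect(p[:,:2].astype(np.float32)); print(n,st[i],np.round(r[0],4),np.round(r[1],4),round(r[2],2),np.median(p[:,2]).round(4))
E
```

```text
time_s: 4.95
tcp_pos: [0.499, -0.1132, 0.248]
tcp_rot: [0.998, 0.056, -0.0, -0.001]
ft_force: [0.2, -0.2, -5.2]
width: 0.019
grip_force: 100.1
[ 0.49914169 -0.11322262  0.24815079] [-0.01982643  0.5087065  -5.02283361]
strip [  178    46   286    59 15876] [ 0.6271 -0.1014] [0.0454 0.2411] 6.35 0.0595
land [  200   139   242    75 10762] [ 0.539  -0.1111] [0.0747 0.2398] 6.4 0.0293
land [595 185  40  84 899] [ 0.52   -0.4257] [0.0916 0.0169] 3.51 0.0289
land [584 165   9  20  89] [ 0.571  -0.3802] [0.0195 0.005 ] 15.97 0.0303
base [ 204  107  234   32 7143] [ 0.5922 -0.105 ] [0.0303 0.2394] 6.36 0.0094
base [ 196   36  250   12 2729] [ 0.6652 -0.0973] [0.0103 0.2404] 6.28 0.0094
base [ 369  214   58   29 1491] [ 0.4905 -0.2047] [0.0334 0.0646] 6.39 0.0093
```

View pics/w3.png

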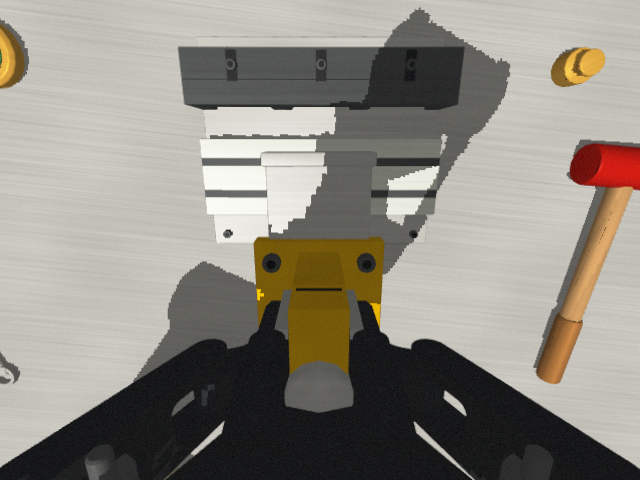

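The wrist view shows the rail under the held fixture, with the hook nose at (320,155), the yellow plate at (318,265) and the middle-slot bolt at (321,64). I'll measure the fixture in the hand with the same camera and plan the tipping path.

```bash
cat > plan.py <<'E'
from h import *
from scipy.optimize import minimize
def boxpts(x0,x1,z0,z1,n=12):
    a=np.linspace(0,1,n); X=x0+(x1-x0)*a; Zz=z0+(z1-z0)*a
    return np.vstack([np.c_[X,0*a+z0],np.c_[X,0*a+z1],np.c_[0*a+x0,Zz],np.c_[0*a+x1,Zz]])
FIX=np.vstack([boxpts(-72,-30,0,6,40),boxpts(-72,-66,0,18),boxpts(-30,52,0,10,60),boxpts(-25,25,10,70)])
def clear(x0,z0,th,s):
    t=np.deg2rad(th); c,q=np.cos(t),np.sin(t); p=np.c_[x0+FIX[:,0]*c-FIX[:,1]*q, z0+FIX[:,0]*q+FIX[:,1]*c]
    m=1e9
    for (a,b,l,h) in ((-72.3+s,-61.3+s,10,30),(-110,-81.7+s,-20,30),(-110,-61.3+s,21,30),(-110,-18,-60,-20),(-18,58,-60,0)):
        dx=np.maximum(a-p[:,0],p[:,0]-b); dz=np.maximum(l-p[:,1],p[:,1]-h)
        d=np.where((dx>0)&(dz>0),np.hypot(dx,dz),np.maximum(dx,dz)); m=min(m,d.min())
    return m
def best(th,s,zcap=None,guess=(0,15)):
    f=lambda v:-clear(v[0],v[1],th,s)
    b=None
    for gx in np.arange(-11,-4,1.)+s:
        for gz in np.arange(0,26,2.):
            r=clear(gx,gz,th,s)
            if b is None or r>b[0]: b=(r,gx,gz)
    r=minimize(f,b[1:],method='Nelder-Mead'); return r.x,-r.fun
O=np.array([.5589,-.1089]); YAW=6.4; H=36.7; XO=-0.5
def tcp(x0,z0,th,y=0):   # mm, rail frame -> world tcp
    t=np.deg2rad(th); x=x0+XO*np.cos(t)-H*np.sin(t); z=z0+XO*np.sin(t)+H*np.cos(t)
    a=np.deg2rad(180+YAW); X=np.array([np.cos(a),np.sin(a)]); Y=np.array([-X[1],X[0]])
    return np.r_[O+X*x/1e3+Y*y/1e3,.03+z/1e3]
def where(th=None):  # current fixture pose in rail frame
    s=telemetry.read_state(); q=R.from_quat(s['tcp_rot']); tx=q.apply([1,0,0]); th=np.rad2deg(np.arcsin(-tx[2])); t=np.deg2rad(th)
    a=np.deg2rad(180+YAW); X=np.array([np.cos(a),np.sin(a)]); Y=np.array([-X[1],X[0]]); d=(s['tcp_pos'][:2]-O)*1e3
    x=d@X-XO*np.cos(t)+H*np.sin(t); z=(s['tcp_pos'][2]-.03)*1e3-XO*np.sin(t)-H*np.cos(t)
    print('x0 %.1f y %.1f z0 %.1f th %.1f'%(x,d@Y,z,th),'yaw',np.rad2deg(np.arctan2(tx[1],tx[0])).round(2),'ft',np.round(s['ft_force'],1),'t',round(s['time_s'],2),'w',round(s['width'],4))
E
python3 - <<'E'
from plan import *
P=np.load('pics/w3P.npy'); im=cv2.imread('pics/w3.png'); Z=P[...,2]; where()
for n,lo,hi,sl in (('tongue',.20,.235,np.s_[150:237,250:390]),('plate',.21,.235,np.s_[238:285,245:395])):
    p=P[sl].reshape(-1,3); z=p[:,2]; print(n,np.percentile(z[(z>lo)&(z<hi)],[2,10,50,90,98]).round(4)); q=p[(z>lo)&(z<hi)]
    r=cv2.minAreaRect(q[:,:2].astype(np.float32)); print(np.round(r[0],4),np.round(r[1],4),r[2])
    b=q[q[:,2]>.225]; 
    if len(b)>9: print('nose',b.mean(0).round(4),len(b))
for s in (8,15):
  for th in (30,26,22,18,14,10,7,4,2,0):
    v,c=best(th,s); print(s,th,v.round(1),round(c,1))
E
```

```text
x0 60.4 y -2.4 z0 181.5 th 0.0 yaw 6.44 ft [-0.   0.5 -5. ] t 5.0 w 0.0191
tongue [0.2152 0.2157 0.2167 0.2283 0.2292]
[ 0.5484 -0.1116] [0.0423 0.0561] 6.211845874786377
nose [ 0.5661 -0.1067  0.2284] 1614
plate [0.2165 0.2194 0.2206 0.2258 0.232 ]
[ 0.5161 -0.1122] [0.0243 0.0641] 5.689470291137695
nose [ 0.5196 -0.1117  0.2276] 731
8 30 [ 3.5 21.7] 5.7
8 26 [ 4.5 17.2] 5.6
8 22 [ 4.2 13.7] 4.4
8 18 [ 3.5 10.2] 3.1
8 14 [2.5 7.2] 2.0
8 10 [1.9 5.8] 1.6
8 7 [1.5 3.9] 1.5
8 4 [0.9 4.1] 1.5
8 2 [0.5 2.2] 1.6
8 0 [0.  1.5] 1.5
15 30 [ 9.9 22.2] 5.2
15 26 [10.2 18.5] 4.3
15 22 [10.1 14.8] 3.3
15 18 [ 9.7 11.4] 2.3
15 14 [9.3 8.8] 1.8
15 10 [8.9 6.3] 1.5
15 7 [8.4 5.7] 1.4
15 4 [7.9 4.1] 1.5
15 2 [7.4 2.4] 1.6
15 0 [7.1 1.5] 1.5
```

Run:
```python
from plan import *
for th in (24,28,32):
    for s in (16,13):
        o=[]
        for x in (44,38,34,30,27,24,21,18,15,12):
            zs=np.arange(8,60,.25); c=[clear(x,z,th,s) if 1 else 0 for z in zs]
            # choose lower pocket: below bead
            i=np.argmax(np.where(zs<40,c,-9)); o.append((x,zs[i],round(c[i],1)))
        print(th,s,o)
a=tcp(44,60,28,-.7); print(a); go(a,toolR(YAW,28))
```

```text
24 16 [(44, np.float64(39.75), np.float64(11.1)), (38, np.float64(36.25), np.float64(10.2)), (34, np.float64(30.0), np.float64(6.2)), (30, np.float64(24.0), np.float64(2.2)), (27, np.float64(21.25), np.float64(1.2)), (24, np.float64(20.0), np.float64(1.1)), (21, np.float64(19.0), np.float64(1.4)), (18, np.float64(18.25), np.float64(2.1)), (15, np.float64(17.75), np.float64(2.7)), (12, np.float64(17.0), np.float64(3.3))]
24 13 [(44, np.float64(39.75), np.float64(11.1)), (38, np.float64(39.5), np.float64(13.2)), (34, np.float64(33.25), np.float64(9.2)), (30, np.float64(27.25), np.float64(5.2)), (27, np.float64(22.5), np.float64(2.2)), (24, np.float64(20.5), np.float64(1.7)), (21, np.float64(19.25), np.float64(1.7)), (18, np.float64(18.25), np.float64(2.1)), (15, np.float64(17.75), np.float64(2.7)), (12, np.float64(17.0), np.float64(3.3))]
28 16 [(44, np.float64(39.75), np.float64(6.2)), (38, np.float64(39.75), np.float64(8.8)), (34, np.float64(36.0), np.float64(7.3)), (30, np.float64(29.25), np.float64(3.3)), (27, np.float64(26.0), np.float64(1.8)), (24, np.float64(24.5), np.float64(1.
[... 833 characters left out ...]
), np.float64(2.4)), (21, np.float64(27.25), np.float64(2.5)), (18, np.float64(26.25), np.float64(3.2)), (15, np.float64(25.5), np.float64(4.2)), (12, np.float64(24.75), np.float64(5.0))]
32 13 [(44, np.float64(39.75), np.float64(1.6)), (38, np.float64(39.75), np.float64(4.0)), (34, np.float64(39.75), np.float64(6.2)), (30, np.float64(39.25), np.float64(7.7)), (27, np.float64(33.75), np.float64(4.7)), (24, np.float64(30.0), np.float64(3.2)), (21, np.float64(28.25), np.float64(3.3)), (18, np.float64(26.5), np.float64(3.3)), (15, np.float64(25.5), np.float64(4.2)), (12, np.float64(24.75), np.float64(5.0))]
[ 0.53265714 -0.11113922  0.12216944]
d [ 33.6   1.8 126. ] mm  w [ -0.05 -27.97   0.05]
```

Run:
```python
from plan import *
go(tcp(40,60,32,-.7),toolR(YAW,32))
```

```text
d [ 39.8   1.8 127.3] mm  w [ -0.05 -31.97   0.05]
```

```bash
python3 -m inch '[{"dx":0.01,"dy":0.0018,"dz":0.03,"wx":0,"wy":-8,"wz":0,"gripper":-1},{"dx":0.02,"dy":0.0018,"dz":0.06,"wx":0,"wy":-16,"wz":0,"gripper":-1},{"dx":0.03,"dy":0.0018,"dz":0.09,"wx":0,"wy":-24,"wz":0,"gripper":-1},{"dx":0.0398,"dy":0.0018,"dz":0.12,"wx":0,"wy":-32,"wz":0,"gripper":-1},{"dx":0.0398,"dy":0.0018,"dz":0.1273,"wx":0,"wy":-32,"wz":0,"gripper":-1},{"dx":0.0398,"dy":0.0018,"dz":0.1273,"wx":0,"wy":-32,"wz":0,"gripper":-1},{"dx":0.0398,"dy":0.0018,"dz":0.1273,"wx":0,"wy":-32,"wz":0,"gripper":-1}]'
python3 - <<'E'
from plan import *
where(); k,im,dp=shot('scene','s2'); cv2.imwrite('pics/s2c.png',cv2.resize(im[150:330,170:390,::-1],None,fx=3.2,fy=3.2))
k,im,dp=shot('wrist','w4'); P=cloud(*k,dp)-np.r_[O,.03]; a=np.deg2rad(186.4); X=np.array([np.cos(a),np.sin(a)]);Y=np.array([-X[1],X[0]])
x=P[...,:2]@X*1e3; y=P[...,:2]@Y*1e3; z=P[...,2]*1e3; m=(dp>0)
for n,mm in (('striptop',m&(abs(z-30)<2.5)&(abs(y)<110)&(x<-20)&(x>-120)),('nose',m&(abs(y)<45)&(x<-2)&(x>-50)&(z>35)&(z<70)),('land',m&(abs(z)<2)&(x>-40)&(x<60)&(abs(y)>35)&(abs(y)<115))):
    print(n,mm.sum(),'x',np.percentile(x[mm],[1,50,99]).round(1),'y',np.percentile(y[mm],[.5,50,99.5]).round(1),'z',np.percentile(z[mm],[1,50,99]).round(1))
for z0,x0 in ((60,40),(36,30),(31,27),(29.25,24),(27.3,21)): go(tcp(x0,z0,32,-.7),toolR(YAW,32))
E
```

```text
time_s: 5.88
tcp_pos: [0.5395, -0.1121, 0.1238]
tcp_rot: [0.96, 0.053, -0.273, 0.016]
ft_force: [0.2, -0.9, -5.8]
width: 0.0187
grip_force: 100.0
x0 39.4 y 1.0 z0 62.9 th 31.7 yaw 6.3 ft [ 0.2 -0.9 -5.8] t 5.88 w 0.0187
striptop 59438 x [-80.5 -65.4 -46.4] y [-108.5    0.2  108.9] z [27.9 29.4 31.1]
nose 5174 x [-30.1 -12.1  -2.2] y [-22.4   2.5  26.9] z [35.1 40.4 43.8]
land 26061 x [-17.4  11.9  56.8] y [-114.2  -35.3  114.3] z [-1.8 -0.7  0.6]
d [ 1.2 -1.9  2.9] mm  w [ 0.06 -0.3  -0.11]
d [22.4 -2.  18. ] mm  w [ 0.06 -0.3  -0.11]
d [27.5 -2.  20.7] mm  w [ 0.06 -0.3  -0.11]
d [31.  -2.  20.6] mm  w [ 0.06 -0.3  -0.11]
d [34.6 -2.  20.7] mm  w [ 0.06 -0.3  -0.11]
```

View pics/s2c.png

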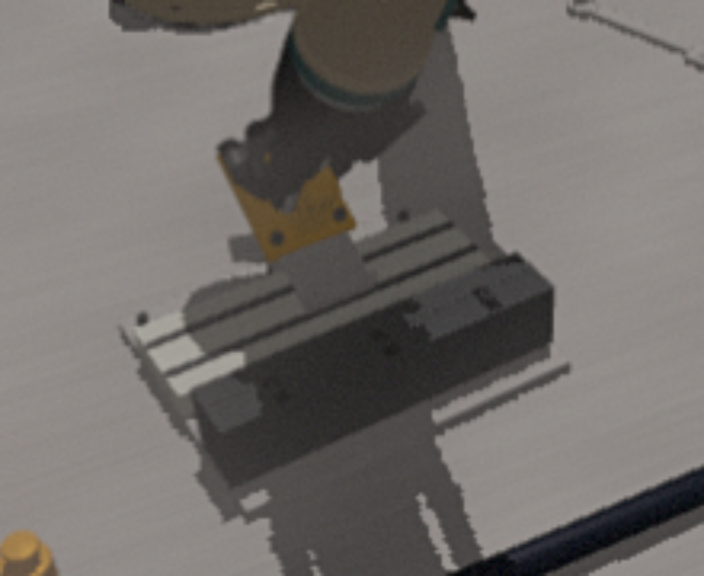

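The scene crop shows the tilted fixture over the rail with its hook pointing down at the strip, at about (330,300) in the crop, and clear of everything.

```bash
python3 -m inch '[{"dx":0,"dy":0,"dz":0,"wx":0,"wy":0,"wz":0,"gripper":-1},{"dx":0,"dy":0,"dz":0,"wx":0,"wy":0,"wz":0,"gripper":-1},{"dx":0,"dy":0,"dz":0,"wx":0,"wy":0,"wz":0,"gripper":-1}]'
python3 - <<'E'
from plan import *
where()
for x0,z0 in ((40,60),(30,36),(27,31.5),(24,29.25),(21,27.5)): go(tcp(x0,z0,32,-1.2),toolR(YAW,32))
E
```

```text
time_s: 6.35
tcp_pos: [0.5393, -0.1122, 0.1213]
tcp_rot: [0.96, 0.053, -0.275, 0.015]
ft_force: [-0.7, 0.1, -5.4]
width: 0.0188
grip_force: 100.0
x0 39.7 y 1.1 z0 60.5 th 32.0 yaw 6.34 ft [-0.7  0.1 -5.4] t 6.35 w 0.0188
d [-0.  -2.3  0.6] mm  w [-0.02 -0.04 -0.05]
d [21.2 -2.3 15.6] mm  w [-0.02 -0.04 -0.05]
d [26.1 -2.3 17.9] mm  w [-0.02 -0.04 -0.05]
d [29.8 -2.3 18.2] mm  w [-0.02 -0.04 -0.05]
d [33.3 -2.3 18.1] mm  w [-0.02 -0.04 -0.05]
```

```bash
python3 -m inch '[{"dx":0.01,"dy":-0.0023,"dz":0.0075,"wx":0,"wy":0,"wz":0,"gripper":-1},{"dx":0.021,"dy":-0.0023,"dz":0.0156,"wx":0,"wy":0,"wz":0,"gripper":-1},{"dx":0.0236,"dy":-0.0023,"dz":0.0168,"wx":0,"wy":0,"wz":0,"gripper":-1},{"dx":0.026,"dy":-0.0023,"dz":0.0179,"wx":0,"wy":0,"wz":0,"gripper":-1},{"dx":0.026,"dy":-0.0023,"dz":0.0179,"wx":0,"wy":0,"wz":0,"gripper":-1},{"dx":0.026,"dy":-0.0023,"dz":0.0179,"wx":0,"wy":0,"wz":0,"gripper":-1}]'
python3 - <<'E'
from plan import *
where()
for x0,z0 in ((27,31.5),(24,29.25),(21,27.5),(18,26.3),(15,25.5)): go(tcp(x0,z0,32,-1.2),toolR(YAW,32))
E
```

```text
time_s: 7.1
tcp_pos: [0.5517, -0.1085, 0.0923]
tcp_rot: [0.96, 0.053, -0.275, 0.015]
ft_force: [-0.0, -0.0, -5.6]
width: 0.019
grip_force: 100.0
x0 27.0 y -1.2 z0 31.5 th 32.0 yaw 6.35 ft [-0.  -0.  -5.6] t 7.1 w 0.019
d [ 0.  0. -0.] mm  w [-0.01 -0.02 -0.05]
d [ 3.7 -0.   0.3] mm  w [-0.01 -0.02 -0.05]
d [ 7.2 -0.   0.2] mm  w [-0.01 -0.02 -0.05]
d [10.4 -0.  -0.4] mm  w [-0.01 -0.02 -0.05]
d [13.4 -0.  -1.3] mm  w [-0.01 -0.02 -0.05]
```

```bash
python3 -m inch '[{"dx":0.0018,"dy":0,"dz":0.0002,"wx":0,"wy":0,"wz":0,"gripper":-1},{"dx":0.0037,"dy":0,"dz":0.0003,"wx":0,"wy":0,"wz":0,"gripper":-1},{"dx":0.0037,"dy":0,"dz":0.0003,"wx":0,"wy":0,"wz":0,"gripper":-1},{"dx":0.0037,"dy":0,"dz":0.0003,"wx":0,"wy":0,"wz":0,"gripper":-1}]'; python3 -m inch '[{"dx":0.0018,"dy":0,"dz":0,"wx":0,"wy":0,"wz":0,"gripper":-1},{"dx":0.0035,"dy":0,"dz":-0.0001,"wx":0,"wy":0,"wz":0,"gripper":-1},{"dx":0.0067,"dy":0,"dz":-0.0007,"wx":0,"wy":0,"wz":0,"gripper":-1},{"dx":0.0067,"dy":0,"dz":-0.0007,"wx":0,"wy":0,"wz":0,"gripper":-1},{"dx":0.0067,"dy":0,"dz":-0.0007,"wx":0,"wy":0,"wz":0,"gripper":-1}]'
python3 - <<'E'
from plan import *
where()
for x0,z0 in ((15,25.5),(12,24.7),(9,24.2),(7,24),(5,24),(3,24)): print(x0);go(tcp(x0,z0,32,-1.2),toolR(YAW,32))
E
```

```text
time_s: 7.6
tcp_pos: [0.5545, -0.1081, 0.0898]
tcp_rot: [0.96, 0.053, -0.275, 0.015]
ft_force: [0.5, -1.2, -4.4]
width: 0.019
grip_force: 100.0
time_s: 8.22
tcp_pos: [0.5606, -0.1074, 0.0868]
tcp_rot: [0.96, 0.053, -0.275, 0.015]
ft_force: [0.2, 0.7, -6.4]
width: 0.019
grip_force: 100.0
x0 18.1 y -1.3 z0 26.0 th 32.0 yaw 6.36 ft [ 0.2  0.7 -6.4] t 8.22 w 0.019
15
d [ 2.8  0.1 -1.2] mm  w [-0.02  0.01 -0.04]
12
d [ 5.8  0.1 -2.2] mm  w [-0.02  0.01 -0.04]
9
d [ 8.6  0.1 -3.3] mm  w [-0.02  0.01 -0.04]
7
d [10.4  0.1 -4.2] mm  w [-0.02  0.01 -0.04]
5
d [12.1  0.1 -5.3] mm  w [-0.02  0.01 -0.04]
3
d [13.8  0.1 -6.3] mm  w [-0.02  0.01 -0.04]
```

```bash
python3 -m inch '[{"dx":0.0028,"dy":0,"dz":-0.0012,"wx":0,"wy":0,"wz":0,"gripper":-1},{"dx":0.0058,"dy":0,"dz":-0.0022,"wx":0,"wy":0,"wz":0,"gripper":-1},{"dx":0.0086,"dy":0,"dz":-0.0033,"wx":0,"wy":0,"wz":0,"gripper":-1},{"dx":0.0086,"dy":0,"dz":-0.0033,"wx":0,"wy":0,"wz":0,"gripper":-1}]'; python3 -c "
from plan import *
where()"; python3 -m inch '[{"dx":0.0009,"dy":0,"dz":-0.0005,"wx":0,"wy":0,"wz":0,"gripper":-1},{"dx":0.0018,"dy":0,"dz":-0.001,"wx":0,"wy":0,"wz":0,"gripper":-1},{"dx":0.0018,"dy":0,"dz":-0.001,"wx":0,"wy":0,"wz":0,"gripper":-1}]';  python3 -c "
from plan import *
where()"
```

```text
time_s: 8.72
tcp_pos: [0.5699, -0.1064, 0.085]
tcp_rot: [0.96, 0.053, -0.275, 0.015]
ft_force: [-0.9, 0.6, -5.9]
width: 0.0186
grip_force: 100.0
x0 8.7 y -1.3 z0 24.1 th 32.0 yaw 6.36 ft [-0.9  0.6 -5.9] t 8.72 w 0.0186
time_s: 9.1
tcp_pos: [0.5717, -0.1062, 0.085]
tcp_rot: [0.96, 0.053, -0.275, 0.015]
ft_force: [0.1, 0.3, -6.1]
width: 0.0187
grip_force: 100.0
x0 6.9 y -1.2 z0 24.2 th 32.0 yaw 6.36 ft [ 0.1  0.3 -6.1] t 9.1 w 0.0187
```

```bash
for i in 1 ; do python3 -m inch '[{"dx":0.00085,"dy":0,"dz":-0.00053,"wx":0,"wy":0,"wz":0,"gripper":-1},{"dx":0.00085,"dy":0,"dz":-0.00053,"wx":0,"wy":0,"wz":0,"gripper":-1}]' | grep ft; done; python3 -m inch '[{"dx":0.00085,"dy":0,"dz":-0.00053,"wx":0,"wy":0,"wz":0,"gripper":-1},{"dx":0.00085,"dy":0,"dz":-0.00053,"wx":0,"wy":0,"wz":0,"gripper":-1}]' | grep ft;  python3 -c "
from plan import *
where()"
```

```text
ft_force: [-0.4, -0.7, -4.8]
ft_force: [-0.4, -0.2, -6.4]
x0 4.8 y -1.2 z0 24.1 th 32.0 yaw 6.36 ft [-0.4 -0.2 -6.4] t 9.6 w 0.019
```

```bash
python3 -m inch '[{"dx":0.00085,"dy":0,"dz":-0.00053,"wx":0,"wy":0,"wz":0,"gripper":-1},{"dx":0.00085,"dy":0,"dz":-0.00053,"wx":0,"wy":0,"wz":0,"gripper":-1}]' | grep ft; python3 -m inch '[{"dx":0.00085,"dy":0,"dz":-0.00053,"wx":0,"wy":0,"wz":0,"gripper":-1},{"dx":0.00085,"dy":0,"dz":-0.00053,"wx":0,"wy":0,"wz":0,"gripper":-1}]' | grep ft;  python3 -c "
from plan import *
where()"
```

```text
ft_force: [-0.3, 0.7, -5.4]
ft_force: [-1.3, 0.2, -4.7]
x0 3.2 y -1.3 z0 24.2 th 32.0 yaw 6.35 ft [-1.3  0.2 -4.7] t 10.1 w 0.0191
```

```bash
python3 -m inch '[{"dx":0.0006,"dy":0,"dz":-0.0004,"wx":0,"wy":0,"wz":0,"gripper":-1},{"dx":0.0006,"dy":0,"dz":-0.0004,"wx":0,"wy":0,"wz":0,"gripper":-1}]' | grep ft;  python3 -c "
from plan import *
where()"; python3 -m inch '[{"dx":0,"dy":0,"dz":0,"wx":0,"wy":0,"wz":0,"gripper":-1},{"dx":0,"dy":0,"dz":0,"wx":0,"wy":0,"wz":0,"gripper":-1}]' | grep ft;  python3 -c "
from plan import *
where()"
```

```text
ft_force: [-3.5, -1.2, -4.7]
x0 3.0 y -1.3 z0 24.3 th 32.1 yaw 6.35 ft [-3.5 -1.2 -4.7] t 10.35 w 0.0187
ft_force: [-3.5, -0.3, -5.3]
x0 2.9 y -1.3 z0 24.3 th 32.1 yaw 6.35 ft [-3.5 -0.3 -5.3] t 10.6 w 0.0187
```

Contact with the back wall came at x0≈3.1 at about 3.5 N, which puts the strip at s≈14.3; the camera gave about 15. Next I plan the turn-down.

Run:
```python
from plan import *
s=14.3
for th in (32,28,24,20,16,13,10,8):
    v,c=best(th,s); 
    if th==32: v=np.array([6.,24.2])
    print(th,v.round(1),round(clear(*v,th,s),1),end=' '); go(tcp(*v,th,-1.2),toolR(YAW,th))
```

```text
32 [ 6.  24.2] 2.8 d [-2.6  0.1  1.8] mm  w [-0.03  0.09 -0.04]
28 [ 9.5 20.2] 4.9 d [-6.   0.1  7.1] mm  w [-0.02  4.09 -0.04]
24 [ 9.6 16.5] 3.9 d [-6.7  0.1 10.5] mm  w [-0.02  8.09 -0.04]
20 [ 9.3 13. ] 2.9 d [-7.1  0.1 13.7] mm  w [-0.02 12.09 -0.04]
16 [8.8 9.7] 2.0 d [-7.4  0.1 16.8] mm  w [-0.02 16.09 -0.04]
13 [8.6 7.9] 1.8 d [-8.1  0.1 18.8] mm  w [-0.02 19.09 -0.04]
10 [8.2 6.2] 1.6 d [-8.7  0.1 20.7] mm  w [-2.000e-02  2.209e+01 -4.000e-02]
8 [7.9 5.2] 1.5 d [-9.1  0.1 21.9] mm  w [-2.000e-02  2.409e+01 -4.000e-02]
```

```bash
python3 -m inch '[{"dx":-0.0033,"dy":0,"dz":0.0022,"wx":0,"wy":0,"wz":0,"gripper":-1},{"dx":-0.0067,"dy":0,"dz":0.0075,"wx":0,"wy":4,"wz":0,"gripper":-1},{"dx":-0.0074,"dy":0,"dz":0.0109,"wx":0,"wy":8,"wz":0,"gripper":-1},{"dx":-0.0078,"dy":0,"dz":0.0141,"wx":0,"wy":12,"wz":0,"gripper":-1},{"dx":-0.0078,"dy":0,"dz":0.0141,"wx":0,"wy":12,"wz":0,"gripper":-1},{"dx":-0.0078,"dy":0,"dz":0.0141,"wx":0,"wy":12,"wz":0,"gripper":-1},{"dx":-0.0078,"dy":0,"dz":0.0141,"wx":0,"wy":12,"wz":0,"gripper":-1}]'|grep ft
python3 - <<'E'
from plan import *
where();s=14.3
for th in (18,16,13,10,8,6,4):
    v,c=best(th,s); print(th,v.round(1),round(clear(*v,th,s),1),end=' '); go(tcp(*v,th,-1.2),toolR(YAW,th))
E
```

```text
ft_force: [0.9, -0.5, -6.4]
x0 8.7 y -1.2 z0 12.6 th 20.0 yaw 6.37 ft [ 0.9 -0.5 -6.4] t 11.47 w 0.0183
18 [ 9.  11.2] 2.4 d [-1.2  0.   1.4] mm  w [-0.    2.   -0.03]
16 [8.8 9.7] 2.0 d [-1.7  0.   2.7] mm  w [-0.    4.   -0.03]
13 [8.6 7.9] 1.8 d [-2.8  0.   4.6] mm  w [-0.    7.   -0.03]
10 [8.2 6.2] 1.6 d [-3.7  0.   6.3] mm  w [ 0.   10.   -0.03]
8 [7.9 5.2] 1.5 d [-4.4  0.   7.4] mm  w [ 0.   12.   -0.03]
6 [7.5 4.2] 1.5 d [-5.   0.   8.5] mm  w [ 0.   14.   -0.03]
4 [7.2 4. ] 1.5 d [-5.8  0.   8.8] mm  w [ 0.   16.   -0.03]
```

```bash
python3 -m inch '[{"dx":-0.0012,"dy":0,"dz":0.0014,"wx":0,"wy":2,"wz":0,"gripper":-1},{"dx":-0.0017,"dy":0,"dz":0.0027,"wx":0,"wy":4,"wz":0,"gripper":-1},{"dx":-0.0028,"dy":0,"dz":0.0046,"wx":0,"wy":7,"wz":0,"gripper":-1},{"dx":-0.0037,"dy":0,"dz":0.0063,"wx":0,"wy":10,"wz":0,"gripper":-1},{"dx":-0.0037,"dy":0,"dz":0.0063,"wx":0,"wy":10,"wz":0,"gripper":-1},{"dx":-0.0037,"dy":0,"dz":0.0063,"wx":0,"wy":10,"wz":0,"gripper":-1},{"dx":-0.0037,"dy":0,"dz":0.0063,"wx":0,"wy":10,"wz":0,"gripper":-1}]'|grep ft
python3 - <<'E'
from plan import *
where();s=14.3
for th in (8,6,4,3,2,1):
    v,c=best(th,s); print(th,v.round(1),round(clear(*v,th,s),1),end=' '); go(tcp(*v,th,-1.2),toolR(YAW,th))
for z in (2,1,.5,0,-.5): print(z);go(tcp(6.3,z,0,-1.2),toolR(YAW,0))
E
```

```text
ft_force: [-3.0, -3.2, -6.5]
x0 9.0 y -1.3 z0 6.0 th 10.1 yaw 6.39 ft [-3.  -3.2 -6.5] t 12.35 w 0.0188
8 [7.9 5.2] 1.5 d [-0.1  0.1  0.7] mm  w [-0.01  2.1  -0.01]
6 [7.5 4.2] 1.5 d [-0.9  0.1  1.6] mm  w [-0.01  4.1  -0.01]
4 [7.2 4. ] 1.5 d [-1.7  0.1  1.8] mm  w [-0.01  6.1  -0.01]
3 [6.9 3.9] 1.5 d [-2.1  0.1  2. ] mm  w [-0.01  7.1  -0.01]
2 [6.7 2.4] 1.6 d [-2.3  0.1  3.5] mm  w [-0.01  8.1  -0.01]
1 [6.5 2.1] 1.6 d [-2.7  0.1  3.8] mm  w [-0.01  9.1  -0.01]
2
d [-3.1  0.1  4. ] mm  w [-1.00e-02  1.01e+01 -1.00e-02]
1
d [-2.9  0.1  5. ] mm  w [-1.00e-02  1.01e+01 -1.00e-02]
0.5
d [-2.8  0.1  5.5] mm  w [-1.00e-02  1.01e+01 -1.00e-02]
0
d [-2.7  0.1  6. ] mm  w [-1.00e-02  1.01e+01 -1.00e-02]
-0.5
d [-2.6  0.1  6.4] mm  w [-1.00e-02  1.01e+01 -1.00e-02]
```

```bash
python3 -m inch '[{"dx":0,"dy":0,"dz":0,"wx":0,"wy":0,"wz":0,"gripper":-1},{"dx":0,"dy":0,"dz":0,"wx":0,"wy":0,"wz":0,"gripper":-1}]'|grep ft
python3 - <<'E'
from plan import *
where(); print(telemetry.read_state()['moment'])
k,im,dp=shot('wrist','w5'); P=cloud(*k,dp)-np.r_[O,.03]; a=np.deg2rad(186.4); X=np.array([np.cos(a),np.sin(a)]);Y=np.array([-X[1],X[0]])
x=P[...,:2]@X*1e3; y=P[...,:2]@Y*1e3; z=P[...,2]*1e3; hsv=cv2.cvtColor(im,cv2.COLOR_RGB2HSV)
yel=(hsv[...,0]>15)&(hsv[...,0]<32)&(hsv[...,1]>110)&(dp>0)&(z<25)&(z>0)&(x<0)
A=np.c_[x[yel],np.ones(yel.sum())]; f=np.linalg.lstsq(A,z[yel],rcond=None)[0]; print('tilt',np.rad2deg(np.arctan(f[0])),'x',np.percentile(x[yel],[.5,50,99]),'y',np.percentile(y[yel],[.5,99.5]),'z at min', f[0]*x[yel].min()+f[1])
t=(dp>0)&(abs(z-30)<2)&(x<-30)&(x>-110)&(abs(y)<130); print('strip',np.percentile(x[t],[.5,99.5]),np.percentile(y[t],[.2,99.8]))
E
```

```text
ft_force: [0.6, 1.1, -4.3]
x0 10.2 y -1.5 z0 6.1 th 10.2 yaw 6.39 ft [ 0.6  1.1 -4.3] t 12.6 w 0.0188
[ 0.18578271 -2.17255895  0.24078462]
tilt 9.364654338951587 x [-23.26490176 -17.32703915  -0.3065044 ] y [-31.79397863  31.29816431] z at min 14.01433225429187
strip [-90.25653579 -46.40468288] [-118.22254807  118.21551312]
```

View pics/w5.png

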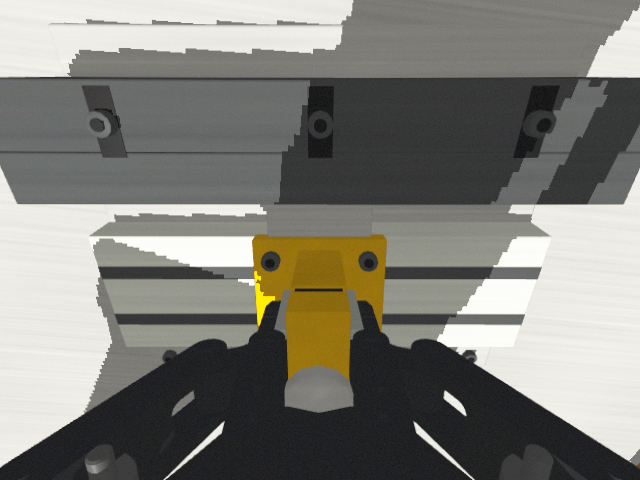

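The wrist view shows the tongue under the strip at about (318,215), centred on the middle bolt at (320,125), and the yellow plate at (318,250). The measured x has drifted and the moment is high, so I recheck before turning further.

```bash
python3 -m inch '[{"dx":0,"dy":0,"dz":0,"wx":0,"wy":0,"wz":0,"gripper":-1}]'|grep ft
python3 - <<'E'
from plan import *
where(); s=telemetry.read_state(); print(s['moment'],s['dq'].__repr__() if 0 else np.round(s['dq'],3),np.round(s['joint_torque'],1), np.round(s['joint_pos'],3))
E
```

```text
ft_force: [0.4, 2.7, -8.7]
x0 9.5 y -1.4 z0 6.3 th 10.1 yaw 6.37 ft [ 0.4  2.7 -8.7] t 12.78 w 0.0189
[0.1029361  1.76316613 0.12580276] [ 0.015  0.021 -0.051 -0.121  0.335  0.008] [  1.2 -50.6 -21.7  -0.7   1.9  -0. ] [-0.274  0.491  1.64  -0.071  1.175  1.219]
```

```bash
python3 -m inch '[{"dx":0,"dy":0,"dz":0,"wx":0,"wy":0,"wz":0,"gripper":-1},{"dx":0,"dy":0,"dz":0,"wx":0,"wy":0,"wz":0,"gripper":-1},{"dx":0,"dy":0,"dz":0,"wx":0,"wy":0,"wz":0,"gripper":-1},{"dx":0,"dy":0,"dz":0,"wx":0,"wy":0,"wz":0,"gripper":-1}]'|grep ft
cat > st.py <<'E'
from plan import *
where(); s=telemetry.read_state(); print('mom',np.round(s['moment'],2),'dq',np.round(s['dq'],3))
E
python3 st.py; python3 -m inch '[{"dx":0,"dy":0,"dz":0,"wx":0,"wy":0,"wz":0,"gripper":-1}]'|grep ft;python3 st.py
```

```text
ft_force: [-5.3, -1.3, -3.9]
x0 11.6 y -1.6 z0 6.3 th 10.3 yaw 6.38 ft [-5.3 -1.3 -3.9] t 13.28 w 0.019
mom [-0.22  0.13  0.12] dq [-0.002 -0.004  0.009  0.023 -0.068 -0.099]
ft_force: [-6.5, -0.2, -0.8]
x0 12.0 y -1.6 z0 6.2 th 10.4 yaw 6.38 ft [-6.5 -0.2 -0.8] t 13.4 w 0.019
mom [-0.11  0.81  0.23] dq [ 0.001 -0.001  0.003 -0.006  0.023  0.192]
```

```bash
cat > slip.py <<'E'
from plan import *
import sys
def fixcam(dp,im):
    # yellow plate in TOOL frame: independent of arm pose
    c=eyes.calibration('wrist'); K=np.array([[c['fx'],0,c['cx']],[0,c['fy'],c['cy']],[0,0,1]])
    P=cloud(K,np.array(c['dist']),np.array(c['mount']),dp)*1e3
    hsv=cv2.cvtColor(im,cv2.COLOR_RGB2HSV); y=(hsv[...,0]>15)&(hsv[...,0]<32)&(hsv[...,1]>110)&(dp>0)&(P[...,2]>15)&(P[...,2]<40)&(P[...,0]>8)&(abs(P[...,1])<36)
    p=P[y]; f=np.polyfit(p[:,0],p[:,2],1); print('front edge x',np.percentile(p[:,0],[95,99]).round(1),'y',np.percentile(p[:,1],[1,99]).round(1),'z mean',p[:,2].mean().round(1),'slope deg',np.rad2deg(np.arctan(f[0])).round(2),len(p))
for n in ('w3','w4','w5'): fixcam(np.load(f'pics/{n}.npy'),cv2.imread(f'pics/{n}.png')[...,::-1])
k,im,dp=shot('wrist','w6'); fixcam(dp,im)
P=cloud(*k,dp)-np.r_[O,.03]; a=np.deg2rad(186.4); X=np.array([np.cos(a),np.sin(a)]);x=P[...,:2]@X*1e3;z=P[...,2]*1e3
t=(dp>0)&(abs(z-30)<2)&(x<-30)&(x>-110); print('strip',np.percentile(x[t],[.5,99.5]))
where()
E
python3 slip.py
```

```text
front edge x [28.5 28.7] y [-30.3  32.2] z mean 27.2 slope deg 0.82 3841
front edge x [28.5 28.8] y [-30.2  32.3] z mean 27.2 slope deg 0.52 3840
front edge x [30.9 31.1] y [-30.1  32.5] z mean 23.2 slope deg 0.6 4255
front edge x [33.3 33.6] y [-30.   32.5] z mean 23.1 slope deg -0.34 4633
strip [-90.1822857  -46.40286854]
x0 12.5 y -1.7 z0 6.3 th 10.4 yaw 6.39 ft [-6.1 -0.7 -3.7] t 13.45 w 0.0187
```

The wrist camera shows the fixture has slid in the grip, about 5 mm toward the hook and 4 mm up. Before going on I check whether the toe is caught on the cam hub, by measuring the hub in the first top view and the fixture's actual pose now.

```bash
cat > m3.py <<'E'
from plan import *
a=np.deg2rad(186.4); X=np.array([np.cos(a),np.sin(a)]);Y=np.array([-X[1],X[0]])
k=cam('top'); P=cloud(*k,np.load('pics/top0.npy'))-np.r_[O,0]; x=P[...,:2]@X*1e3; y=P[...,:2]@Y*1e3; z=P[...,2]*1e3
m=(x>45)&(x<150)&(abs(y)<50)&(z>34)
for lo in range(46,146,6):
    q=m&(x>=lo)&(x<lo+6)
    if q.sum(): print(lo,q.sum(),'y',np.percentile(y[q],[0,50,100]).round(0),'z',np.percentile(z[q],[0,50,100]).round(0))
E
python3 m3.py
python3 - <<'E'
from plan import *
a=np.deg2rad(186.4); X=np.array([np.cos(a),np.sin(a)]);Y=np.array([-X[1],X[0]])
im=cv2.imread('pics/w6.png'); dp=np.load('pics/w6.npy'); k=cam('wrist'); P=cloud(*k,dp)-np.r_[O,.0293]; x=P[...,:2]@X*1e3;y=P[...,:2]@Y*1e3;z=P[...,2]*1e3; hsv=cv2.cvtColor(im,cv2.COLOR_BGR2HSV)
ye=(hsv[...,0]>15)&(hsv[...,0]<32)&(hsv[...,1]>110)&(dp>0)&(z<25)&(z>0)&(x<5)
f=np.polyfit(x[ye],z[ye],1); th=np.arctan(f[0]); xe=np.percentile(x[ye],1); ze=np.polyval(f,xe); c,q=np.cos(th),np.sin(th)
print('th',np.rad2deg(th),'x0',xe+30*c+10*q,'z0',ze+30*q-10*c,'y',np.percentile(y[ye],[1,99]))
t=(dp>0)&(abs(y)<24)&(x<-20)&(x>-50)&(z<20)&~ye; f=np.polyfit(x[t],z[t],1); print('tongue slope',np.rad2deg(np.arctan(f[0])),f)
E
```

```text
46 4 y [-47. -26.  28.] z [34. 35. 35.]
52 6 y [-41.   8.  48.] z [34. 35. 35.]
58 24 y [-8.  5. 25.] z [42. 55. 61.]
64 54 y [-13.   9.  36.] z [45. 58. 69.]
70 63 y [-13.   9.  37.] z [43. 52. 69.]
76 55 y [-11.  11.  34.] z [44. 50. 64.]
82 45 y [-11.  14.  33.] z [42. 50. 65.]
88 18 y [-12.  -7.  30.] z [46. 60. 63.]
94 13 y [-13.  -8.  -3.] z [56. 59. 61.]
100 15 y [-16. -11.  -4.] z [55. 60. 62.]
106 13 y [-17. -12.  -7.] z [55. 59. 62.]
112 16 y [-20. -14.  -8.] z [55. 59. 63.]
118 15 y [-21. -16. -11.] z [54. 58. 64.]
124 20 y [-27. -21. -14.] z [ 59.  98. 102.]
130 30 y [-29. -22. -10.] z [ 60.  99. 103.]
136 27 y [-29. -22. -11.] z [ 70.  99. 105.]
142 2 y [-18. -17. -15.] z [93. 95. 98.]
th 8.656014778726053 x0 7.866703243767636 z0 9.271660784710374 y [-31.80324791  30.84763814]
tongue slope 8.164495484728056 [ 0.14346972 13.7484759 ]
```

The hub's face is at about x 60 mm and up to 35 mm above the land, so the toe (x≈59) grazes it and the fixture is pinched end to end. I lower the grip force to 35 N and see whether it settles.

```bash
python3 -m inch '[{"dx":0,"dy":0,"dz":0,"wx":0,"wy":0,"wz":0,"gripper":-1},{"dx":0,"dy":0,"dz":0,"wx":0,"wy":0,"wz":0,"gripper":-1}]' 35|grep -E "ft|grip"; python3 st.py;  python3 -m inch '[{"dx":0,"dy":0,"dz":0,"wx":0,"wy":0,"wz":0,"gripper":-1}]' |grep ft; python3 st.py; sed -i "s/for n in ('w3','w4','w5').*//" slip.py; python3 slip.py
```

```text
ft_force: [-4.9, 2.9, -5.4]
grip_force: 107.0
x0 12.6 y -1.9 z0 6.3 th 10.4 yaw 6.39 ft [-4.9  2.9 -5.4] t 13.7 w 0.0188
mom [0.04 2.05 0.16] dq [ 0.011  0.009 -0.012 -0.058  0.057  0.008]
ft_force: [0.6, 0.8, -10.9]
x0 11.5 y -1.7 z0 6.3 th 10.3 yaw 6.39 ft [  0.6   0.8 -10.9] t 13.82 w 0.0187
mom [ 0.35 -1.85  0.02] dq [-0.001  0.004 -0.022  0.066 -0.078 -0.088]
front edge x [32.3 32.6] y [-30.4  32.2] z mean 22.8 slope deg -0.48 4503
strip [-90.37105988 -46.43311663]
x0 9.5 y -1.5 z0 6.3 th 10.0 yaw 6.35 ft [ 6.  -1.2 -9.2] t 13.88 w 0.019
```

```bash
sed -i 's/H=36.7; XO=-0.5/H=32.3; XO=3.3/' plan.py
python3 - <<'E'
from plan import *
where(); 
for th,x,z in ((12,7,11),(16,7,13),(20,7,15)): go(tcp(x,z,th,-1.2),toolR(YAW,th+1))
E
```

```text
x0 5.0 y -1.5 z0 10.0 th 10.0 yaw 6.35 ft [ 6.  -1.2 -9.2] t 13.88 w 0.019
d [-1.   0.3 -0.8] mm  w [-0.03 -2.95 -0.05]
d [ 0.9  0.2 -2.8] mm  w [-0.03 -6.95 -0.05]
d [ 2.8  0.2 -4.7] mm  w [ -0.03 -10.95  -0.04]
```

```bash
python3 -m inch '[{"dx":-0.001,"dy":0,"dz":-0.0015,"wx":0,"wy":-3,"wz":0,"gripper":-1},{"dx":0.0,"dy":0,"dz":-0.003,"wx":0,"wy":-7,"wz":0,"gripper":-1},{"dx":0.002,"dy":0,"dz":-0.0047,"wx":0,"wy":-11,"wz":0,"gripper":-1},{"dx":0.002,"dy":0,"dz":-0.0047,"wx":0,"wy":-11,"wz":0,"gripper":-1},{"dx":0.002,"dy":0,"dz":-0.0047,"wx":0,"wy":-11,"wz":0,"gripper":-1}]' |grep -E "ft|grip"; python3 st.py; python3 -m inch '[{"dx":0,"dy":0,"dz":0,"wx":0,"wy":0,"wz":0,"gripper":-1},{"dx":0,"dy":0,"dz":0,"wx":0,"wy":0,"wz":0,"gripper":-1}]' |grep -E "ft|grip"; python3 st.py; python3 slip.py
```

```text
ft_force: [1.7, 0.5, -7.5]
grip_force: 103.6
x0 7.5 y -1.3 z0 15.3 th 20.9 yaw 6.36 ft [ 1.7  0.5 -7.5] t 14.5 w 0.0188
mom [-0.01 -0.39 -0.1 ] dq [-0.001 -0.011  0.013 -0.01   0.021  0.002]
ft_force: [0.4, 0.3, -6.1]
grip_force: 105.1
x0 7.6 y -1.2 z0 15.9 th 20.9 yaw 6.34 ft [ 0.4  0.3 -6.1] t 14.75 w 0.0188
mom [ 0.06 -0.46  0.01] dq [-0.001  0.001 -0.001 -0.003  0.005 -0.   ]
front edge x [33.4 33.7] y [-30.4  32.3] z mean 24.2 slope deg 0.43 4609
strip [-90.4805409  -46.17266844]
x0 7.6 y -1.2 z0 15.8 th 20.9 yaw 6.34 ft [ 0.  -0.2 -5.3] t 14.8 w 0.019
```

```bash
sed -i 's/H=32.3; XO=3.3/H=33.7; XO=4.4/' plan.py; python3 st.py; for i in 1 ; do python3 -m inch '[{"dx":0.00093,"dy":0,"dz":-0.00036,"wx":0,"wy":0,"wz":0,"gripper":-1},{"dx":0.00093,"dy":0,"dz":-0.00036,"wx":0,"wy":0,"wz":0,"gripper":-1}]' | grep xx; done; python3 st.py; python3 -m inch '[{"dx":0.00093,"dy":0,"dz":-0.00036,"wx":0,"wy":0,"wz":0,"gripper":-1},{"dx":0.00093,"dy":0,"dz":-0.00036,"wx":0,"wy":0,"wz":0,"gripper":-1}]' | grep xx;python3 st.py
```

```text
x0 7.1 y -1.2 z0 14.1 th 20.9 yaw 6.34 ft [ 0.  -0.2 -5.3] t 14.8 w 0.019
mom [ 0.03 -0.46  0.02] dq [ 0.002  0.002 -0.002 -0.001  0.005  0.   ]
x0 6.3 y -1.2 z0 13.9 th 21.0 yaw 6.35 ft [-1.1  0.3 -5.3] t 15.05 w 0.0191
mom [ 0.07 -0.4  -0.02] dq [ 0.     0.001 -0.     0.    -0.002  0.001]
x0 6.1 y -1.3 z0 13.9 th 21.1 yaw 6.35 ft [-2.3 -1.4 -3. ] t 15.3 w 0.0184
mom [-0.06  0.07 -0.01] dq [-0.002 -0.001  0.003 -0.001 -0.002  0.001]
```

```bash
cat > dn.py <<'E'
from plan import *
import sys
W=-67.4
def row(th,z,off=0,x=None):
    t=np.deg2rad(th); x=W+72*np.cos(t)+18*np.sin(t)+off if x is None else x
    print(th,'x0 %.1f'%x,end=' '); go(tcp(x,z,th,-1.2),toolR(YAW,th+.2))
where()
for a in sys.argv[1:]: row(*eval(a))
E
python3 dn.py 20,13 17,10.5 14,8.7 12,7.4
```

```text
x0 6.1 y -1.3 z0 13.9 th 21.1 yaw 6.35 ft [-2.3 -1.4 -3. ] t 15.3 w 0.0184
20 x0 6.4 d [-0.6  0.1  1. ] mm  w [-0.01  0.92 -0.04]
17 x0 6.7 d [-1.7  0.1  3.8] mm  w [-0.01  3.92 -0.04]
14 x0 6.8 d [-2.9  0.1  5.9] mm  w [-0.01  6.92 -0.04]
12 x0 6.8 d [-3.5  0.1  7.4] mm  w [-0.01  8.92 -0.05]
```

```bash
python3 -m inch '[{"dx":-0.0015,"dy":0,"dz":0.0014,"wx":0,"wy":1,"wz":0,"gripper":-1},{"dx":-0.002,"dy":0,"dz":0.0028,"wx":0,"wy":2.5,"wz":0,"gripper":-1},{"dx":-0.0026,"dy":0,"dz":0.0042,"wx":0,"wy":4,"wz":0,"gripper":-1},{"dx":-0.0032,"dy":0,"dz":0.0053,"wx":0,"wy":5.5,"wz":0,"gripper":-1},{"dx":-0.0038,"dy":0,"dz":0.0063,"wx":0,"wy":7,"wz":0,"gripper":-1},{"dx":-0.0038,"dy":0,"dz":0.0063,"wx":0,"wy":7,"wz":0,"gripper":-1},{"dx":-0.0038,"dy":0,"dz":0.0063,"wx":0,"wy":7,"wz":0,"gripper":-1}]' |grep -E "ft|grip"; python3 st.py; python3 slip.py; python3 dn.py 12,7.4 10,6.2 8,5 6,4
```

```text
ft_force: [-0.7, 0.0, -5.0]
grip_force: 105.0
x0 6.8 y -1.1 z0 8.8 th 14.0 yaw 6.35 ft [-0.7  0.  -5. ] t 16.18 w 0.0188
mom [ 0.04 -0.25 -0.  ] dq [ 0.001  0.006 -0.004 -0.002  0.005  0.001]
front edge x [33.2 33.5] y [-30.4  32.3] z mean 24.2 slope deg 0.52 4580
strip [-90.42888287 -46.24986018]
x0 6.8 y -1.2 z0 8.6 th 14.0 yaw 6.36 ft [-0.1 -0.  -5. ] t 16.23 w 0.0186
x0 6.8 y -1.2 z0 8.6 th 14.0 yaw 6.36 ft [-0.1 -0.  -5. ] t 16.23 w 0.0186
12 x0 6.8 d [-0.9 -0.   1.4] mm  w [ 0.01  1.79 -0.04]
10 x0 6.6 d [-1.6 -0.   2.7] mm  w [ 0.01  3.79 -0.04]
8 x0 6.4 d [-2.3 -0.   4.1] mm  w [ 0.01  5.79 -0.04]
6 x0 6.1 d [-2.9 -0.   5.3] mm  w [ 0.01  7.79 -0.04]
```

```bash
python3 -m inch '[{"dx":-0.0005,"dy":0,"dz":0.0007,"wx":0,"wy":0.9,"wz":0,"gripper":-1},{"dx":-0.0009,"dy":0,"dz":0.0014,"wx":0,"wy":1.8,"wz":0,"gripper":-1},{"dx":-0.0013,"dy":0,"dz":0.0021,"wx":0,"wy":2.8,"wz":0,"gripper":-1},{"dx":-0.0016,"dy":0,"dz":0.0027,"wx":0,"wy":3.8,"wz":0,"gripper":-1},{"dx":-0.0016,"dy":0,"dz":0.0027,"wx":0,"wy":3.8,"wz":0,"gripper":-1},{"dx":-0.0016,"dy":0,"dz":0.0027,"wx":0,"wy":3.8,"wz":0,"gripper":-1}]' |grep -E "ft|grip"; python3 st.py; python3 slip.py; python3 dn.py 10,6.2 8,5 6,4 4,3
```

```text
ft_force: [-5.5, -2.2, 3.7]
grip_force: 111.7
x0 8.1 y -1.4 z0 6.5 th 10.3 yaw 6.37 ft [-5.5 -2.2  3.7] t 16.98 w 0.0193
mom [ 0.34 -0.84  0.34] dq [-0.007 -0.005  0.015  0.066 -0.067  0.378]
front edge x [34.7 35. ] y [-30.5  32.2] z mean 21.9 slope deg -2.84 4903
strip [-90.22482633 -46.42444035]
x0 7.9 y -1.5 z0 6.3 th 10.3 yaw 6.37 ft [-8.7 -1.5  2.1] t 17.02 w 0.0189
x0 7.9 y -1.5 z0 6.3 th 10.3 yaw 6.37 ft [-8.7 -1.5  2.1] t 17.02 w 0.0189
10 x0 6.6 d [ 1.1  0.3 -0.1] mm  w [-0.03  0.12 -0.03]
8 x0 6.4 d [0.4 0.3 1.2] mm  w [-0.03  2.12 -0.03]
6 x0 6.1 d [-0.3  0.3  2.4] mm  w [-0.03  4.12 -0.03]
4 x0 5.7 d [-0.9  0.3  3.5] mm  w [-0.03  6.12 -0.03]
```

```bash
python3 - <<'E'
from plan import *
a=np.deg2rad(186.4); X=np.array([np.cos(a),np.sin(a)]);Y=np.array([-X[1],X[0]])
k=cam('top'); P=cloud(*k,np.load('pics/top0.npy'))-np.r_[O,.03]; x=P[...,:2]@X*1e3; y=P[...,:2]@Y*1e3; z=P[...,2]*1e3
xs=range(50,96,3); ys=range(-18,45,3); print('x\\y',list(ys))
for i in xs:
    print(i,' '.join('%4s'%(int(np.round(np.max(z[q]))) if (q:=(x>=i)&(x<i+3)&(y>=j)&(y<j+3)).any() else '.') for j in ys))
E
cat > /dev/null; python3 st.py
```

```text
x\y [-18, -15, -12, -9, -6, -3, 0, 3, 6, 9, 12, 15, 18, 21, 24, 27, 30, 33, 36, 39, 42]
50    3   -2    1    1    .    1    3   -2    0    0    0    1    0   -1   -1    1    1   -1    0   -2    3
53    0    3    2    1    0   -1    5    2    4    1   -2   -2    2   -1    2    1    3    1    3    1    2
56   -1   -2   -7    0   -1    1   -3    .    5    5   -3   -1    1   -1   -7    2   -1    3    1   -3   -7
59  -18  -22  -18  -22   29   28   31   19   21   18    .    .    .    .    .  -15  -19  -17  -17  -21  -16
62  -18  -19   30   28   30   30   31   30   28   28   23   20   17   15   12    .    .  -20  -18  -23  -18
65  -24  -19   33   33   31   39   38   31   34    .   19   21   19   19   20   18   18   15    .    .  -18
68  -18   25   30   30   38   39   36   37   32   31   16   18   17   21   21   19   20   19   21    .  -18
71  -22   18   32   30   39   37   35   36   32   29   14   16   18   18   20   19   18   17   20  -22  -21
74  -16   15   33   33   36   38   38   35   31   32   17   17   19   16   15   18   19   16    .  -20  -20
77  -19  -18   32   30   31   34   34   
[... 161 characters left out ...]
   .  -15  -18
83  -16  -19  -22   35   31   33   30    .   12   16   22   23   20   18   17   21   17    .    .  -19  -17
86  -20  -18   32   30   27   30   25  -19  -21  -23  -21  -18  -20   22   20   17   15    .  -19  -18  -21
89  -17  -18   30   31   33    .    .  -15  -19  -17  -22  -19  -18  -17  -18   18  -21  -18  -18  -21  -17
92  -20  -17   29   32   33    .    .  -21  -22  -16  -20  -19  -21  -19  -20  -23  -17  -16  -18  -18  -21
95  -18   28   31   30   30    .    .  -20  -20  -30  -30  -29  -29  -19  -22  -25  -29  -31  -31  -19  -20
x0 7.9 y -1.5 z0 6.3 th 10.3 yaw 6.37 ft [-8.7 -1.5  2.1] t 17.02 w 0.0189
mom [ 0.04 -0.07 -0.47] dq [-0.006 -0.     0.026  0.025  0.032  0.035]
```

Run:
```python
from plan import *
k,im,dp=shot('scene','s3'); k2,im2,dp2=shot('top','t3')
a=cv2.resize(im[130:300,190:370,::-1],None,fx=3.3,fy=3.3,interpolation=cv2.INTER_CUBIC); b=cv2.resize(im2[215:345,300:420,::-1],(230,250),interpolation=cv2.INTER_CUBIC)
c=np.zeros((a.shape[0],a.shape[1]+b.shape[1],3),np.uint8); c[:,:a.shape[1]]=a; c[:250,a.shape[1]:]=b; print(c.shape); cv2.imwrite('pics/s3c.png',c[:600,:800])
where(); print(np.round(telemetry.read_state()['moment'],2))
```

```text
(561, 824, 3)
x0 8.5 y -1.5 z0 5.9 th 10.4 yaw 6.37 ft [-4.8 -1.5 -0.8] t 17.12 w 0.0187
[-0.1   0.31  0.01]
```

View pics/s3c.png

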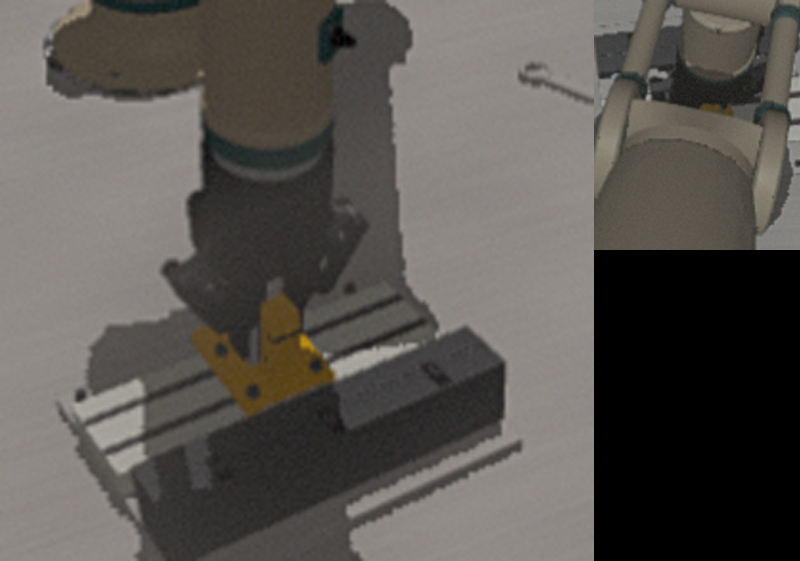

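```bash
cat > fit.py <<'E'
from plan import *
a=np.deg2rad(186.4); X=np.array([np.cos(a),np.sin(a)]);Y=np.array([-X[1],X[0]])
k,im,dp=shot('wrist','wf'); where(); P=cloud(*k,dp)-np.r_[O,.0293]; x=P[...,:2]@X*1e3;y=P[...,:2]@Y*1e3;z=P[...,2]*1e3; hsv=cv2.cvtColor(im,cv2.COLOR_RGB2HSV)
ye=(hsv[...,0]>15)&(hsv[...,0]<32)&(hsv[...,1]>110)&(dp>0)&(z<28)&(z>-5)&(x<8)&(x>-35)
f=np.polyfit(x[ye],z[ye],1); r=abs(z-np.polyval(f,x)); ye&=r<2; f=np.polyfit(x[ye],z[ye],1); th=np.arctan(f[0]); xe=np.percentile(x[ye],98*0+1); ze=np.polyval(f,xe); c,q=np.cos(th),np.sin(th)
x0=xe+30*c+10*q; z0=ze+30*q-10*c
t=(dp>0)&(abs(y)<22)&(x<xe-4)&(x>-46)&(z<ze)&(z>-12); g=np.polyfit(x[t],z[t],1)
print('FIX th %.1f (tongue %.1f) x0 %.1f z0 %.1f y %.1f..%.1f'%(np.rad2deg(th),np.rad2deg(np.arctan(g[0])),x0,z0,*np.percentile(y[ye],[1,99])),'toe bottom x %.1f z %.1f'%(x0+52*c,z0+52*q),'under@-18 %.1f'%(z0+(-18-x0)*q/c),'noseback x %.1f top z %.1f'%(x0-72*c-18*q,z0-66*q+18*c), 'tongue top at -46: %.1f'%np.polyval(g,-46))
E
python3 fit.py
```

```text
x0 8.5 y -1.3 z0 5.9 th 10.4 yaw 6.37 ft [-4.  -1.1 -0.5] t 17.18 w 0.0191
FIX th 6.4 (tongue 6.3) x0 7.1 z0 6.8 y -31.7..31.0 toe bottom x 58.8 z 12.6 under@-18 4.1 noseback x -66.4 top z 17.4 tongue top at -46: 7.0
```

```bash
python3 -m inch '[{"dx":-0.001,"dy":0,"dz":-0.0003,"wx":0,"wy":0,"wz":0,"gripper":-1},{"dx":-0.0018,"dy":0,"dz":-0.0003,"wx":0,"wy":0,"wz":0,"gripper":-1},{"dx":-0.0018,"dy":0,"dz":-0.0003,"wx":0,"wy":0,"wz":0,"gripper":-1}]' |grep -E "ft|grip"; python3 st.py; python3 fit.py;python3 -m inch '[{"dx":0,"dy":0,"dz":0,"wx":0,"wy":0,"wz":0,"gripper":-1}]' |grep -E "ft|grip"; python3 fit.py
```

```text
ft_force: [-3.3, -0.4, -1.8]
grip_force: 122.1
x0 8.4 y -1.3 z0 6.9 th 10.2 yaw 6.35 ft [-3.3 -0.4 -1.8] t 17.55 w 0.019
mom [-0.36  2.96 -0.16] dq [ 0.005  0.011 -0.025 -0.077  0.176 -0.082]
x0 8.6 y -1.2 z0 6.8 th 10.2 yaw 6.37 ft [-2.7 -0.8 -5.3] t 17.6 w 0.019
FIX th 6.5 (tongue 6.0) x0 7.2 z0 8.0 y -31.3..31.5 toe bottom x 58.9 z 13.8 under@-18 5.1 noseback x -66.3 top z 18.4 tongue top at -46: 8.1
ft_force: [-1.8, 0.4, -1.7]
grip_force: 104.0
x0 8.6 y -1.3 z0 6.6 th 10.2 yaw 6.35 ft [-2.1 -0.1 -3. ] t 17.77 w 0.019
FIX th 6.2 (tongue 6.3) x0 7.1 z0 7.6 y -31.6..31.1 toe bottom x 58.8 z 13.2 under@-18 4.8 noseback x -66.4 top z 18.3 tongue top at -46: 7.8
```

```bash
cat >> fit.py <<'E'
import sys
s=telemetry.read_state(); d=(s['tcp_pos'][:2]-O)*1e3; hx=d@X; hz=(s['tcp_pos'][2]-.03)*1e3; tx=R.from_quat(s['tcp_rot']).apply([1,0,0]); hth=np.rad2deg(np.arcsin(-tx[2])); off=hth-np.rad2deg(th)
v=np.array([hx-x0,hz-z0]); XO_=v@[c,q]; H_=v@[-q,c]; print('XO %.1f H %.1f off %.1f'%(XO_,H_,off))
for a_ in sys.argv[1:]:
    T,xx,zz=eval(a_); t=np.deg2rad(T); c1,q1=np.cos(t),np.sin(t); px=xx+XO_*c1-H_*q1; pz=zz+XO_*q1+H_*c1
    print(a_,end=' '); go(np.r_[O+X*px/1e3+Y*(-1.2)/1e3,.03+pz/1e3],toolR(YAW,T+off))
E
python3 fit.py 5,6.8,5.6 4,6.6,4 3,6.4,3
```

```text
x0 8.6 y -1.3 z0 6.6 th 10.2 yaw 6.35 ft [-3.3 -0.5 -2.7] t 17.82 w 0.0188
FIX th 6.2 (tongue 6.1) x0 7.1 z0 7.5 y -31.6..31.1 toe bottom x 58.8 z 13.2 under@-18 4.8 noseback x -66.4 top z 18.3 tongue top at -46: 7.8
XO 3.4 H 32.9 off 4.0
5,6.8,5.6 d [-0.1  0.1  2. ] mm  w [-0.    1.24 -0.05]
4,6.6,4 d [-0.1  0.1  3.6] mm  w [-0.    2.24 -0.05]
3,6.4,3 d [-0.3  0.1  4.7] mm  w [-0.    3.24 -0.05]
```

```bash
python3 -m inch '[{"dx":-0.0001,"dy":0,"dz":0.001,"wx":0,"wy":0.6,"wz":0,"gripper":-1},{"dx":-0.0001,"dy":0,"dz":0.002,"wx":0,"wy":1.2,"wz":0,"gripper":-1},{"dx":-0.0001,"dy":0,"dz":0.002,"wx":0,"wy":1.2,"wz":0,"gripper":-1},{"dx":-0.0001,"dy":0,"dz":0.002,"wx":0,"wy":1.2,"wz":0,"gripper":-1}]' |grep -E "ft|grip"; python3 st.py; python3 fit.py 4,6.6,4 3,6.4,3
```

```text
ft_force: [-2.9, -1.4, -4.7]
grip_force: 103.1
x0 8.4 y -1.2 z0 4.7 th 9.0 yaw 6.35 ft [-2.9 -1.4 -4.7] t 18.32 w 0.0191
mom [-0.09 -0.09 -0.17] dq [ 0.001  0.001 -0.005  0.005  0.04   0.189]
x0 8.4 y -1.2 z0 4.7 th 9.0 yaw 6.35 ft [-1.4 -0.7 -4.8] t 18.38 w 0.0191
FIX th 4.9 (tongue 4.9) x0 6.9 z0 5.6 y -31.5..31.2 toe bottom x 58.7 z 10.1 under@-18 3.5 noseback x -66.4 top z 17.9 tongue top at -46: 7.1
XO 3.4 H 32.9 off 4.1
4,6.6,4 d [ 0.1 -0.   1.7] mm  w [ 0.    0.89 -0.05]
3,6.4,3 d [-0.2 -0.   2.7] mm  w [ 0.    1.89 -0.05]
```

```bash
python3 -m inch '[{"dx":-0.0002,"dy":0,"dz":0.0009,"wx":0,"wy":0.45,"wz":0,"gripper":-1},{"dx":-0.0002,"dy":0,"dz":0.0017,"wx":0,"wy":0.9,"wz":0,"gripper":-1},{"dx":-0.0004,"dy":0,"dz":0.0022,"wx":0,"wy":1.4,"wz":0,"gripper":-1},{"dx":-0.0005,"dy":0,"dz":0.0027,"wx":0,"wy":1.9,"wz":0,"gripper":-1},{"dx":-0.0005,"dy":0,"dz":0.0027,"wx":0,"wy":1.9,"wz":0,"gripper":-1}]' |grep -E "ft|grip"; python3 st.py; python3 fit.py 2,6.4,2 1,6.4,1.2 0,6.4,.5 0,6.4,0
```

```text
ft_force: [-1.1, -0.2, -5.6]
grip_force: 104.1
x0 7.9 y -1.3 z0 2.2 th 7.0 yaw 6.35 ft [-1.1 -0.2 -5.6] t 19.0 w 0.0192
mom [-0.16  0.43  0.23] dq [ 0.003  0.004 -0.005 -0.031  0.002 -0.114]
x0 8.0 y -1.2 z0 2.2 th 7.1 yaw 6.35 ft [-0.7 -0.8 -4.8] t 19.05 w 0.0187
FIX th 2.9 (tongue 2.7) x0 6.5 z0 3.3 y -31.6..31.1 toe bottom x 58.5 z 5.8 under@-18 2.0 noseback x -66.3 top z 18.0 tongue top at -46: 6.6
XO 3.3 H 32.8 off 4.2
2,6.4,2 d [-0.2  0.   1.3] mm  w [ 0.    0.85 -0.05]
1,6.4,1.2 d [-0.7  0.   2.2] mm  w [ 0.    1.85 -0.05]
0,6.4,.5 d [-1.1  0.   3. ] mm  w [ 0.01  2.85 -0.05]
0,6.4,0 d [-1.1  0.   3.5] mm  w [ 0.01  2.85 -0.05]
```

```bash
python3 -m inch '[{"dx":-0.0003,"dy":0,"dz":0.0007,"wx":0,"wy":0.45,"wz":0,"gripper":-1},{"dx":-0.0004,"dy":0,"dz":0.0013,"wx":0,"wy":0.85,"wz":0,"gripper":-1},{"dx":-0.0008,"dy":0,"dz":0.0018,"wx":0,"wy":1.4,"wz":0,"gripper":-1},{"dx":-0.001,"dy":0,"dz":0.0022,"wx":0,"wy":1.9,"wz":0,"gripper":-1},{"dx":-0.0012,"dy":0,"dz":0.0026,"wx":0,"wy":2.4,"wz":0,"gripper":-1},{"dx":-0.0012,"dy":0,"dz":0.0026,"wx":0,"wy":2.4,"wz":0,"gripper":-1},{"dx":-0.0012,"dy":0,"dz":0.0026,"wx":0,"wy":2.4,"wz":0,"gripper":-1}]' |grep -E "ft|grip"; python3 st.py; python3 fit.py 0,6.6,.5 0,6.6,0
```

```text
ft_force: [1.8, 0.1, -8.1]
grip_force: 103.2
x0 7.8 y -1.3 z0 -0.3 th 4.6 yaw 6.35 ft [ 1.8  0.1 -8.1] t 19.93 w 0.0187
mom [ 0.13 -0.57 -0.09] dq [ 0.     0.    -0.001  0.001 -0.001 -0.012]
x0 7.8 y -1.2 z0 -0.3 th 4.7 yaw 6.35 ft [ 2.6  0.2 -7.4] t 19.98 w 0.0187
FIX th 0.5 (tongue 0.8) x0 9.3 z0 1.0 y -31.6..31.1 toe bottom x 61.3 z 1.5 under@-18 0.7 noseback x -62.9 top z 18.4 tongue top at -46: 6.1
XO 0.4 H 32.7 off 4.1
0,6.6,.5 d [2.4 0.  0.3] mm  w [ 0.    0.53 -0.05]
0,6.6,0 d [2.5 0.  0.8] mm  w [ 0.    0.53 -0.05]
```

```bash
python3 slip.py
python3 - <<'E'
from plan import *
a=np.deg2rad(186.4); X=np.array([np.cos(a),np.sin(a)]);Y=np.array([-X[1],X[0]])
im=cv2.imread('pics/w6.png'); dp=np.load('pics/w6.npy'); k=cam('wrist'); P=cloud(*k,dp)-np.r_[O,.0293]; x=P[...,:2]@X*1e3;y=P[...,:2]@Y*1e3;z=P[...,2]*1e3
m=(abs(abs(y)-26)<4)&(dp>0)
for i in range(-30,-8,2): 
    q=m&(x>=i)&(x<i+2); print(i,q.sum(),np.percentile(z[q],[10,50,90]).round(1) if q.any() else '', im[q].mean(0).round(0) if q.any() else '')
E
```

```text
front edge x [32.3 32.6] y [-30.3  32.3] z mean 22.0 slope deg -1.92 4483
strip [-90.08035568 -46.39197214]
x0 7.8 y -1.3 z0 -0.3 th 4.7 yaw 6.35 ft [ 1.7  0.7 -8.6] t 20.02 w 0.0191
-30 55 [-19.6   6.    7. ] [155. 159. 160.]
-28 62 [-19.8   6.2   7. ] [140. 145. 146.]
-26 63 [-19.5   6.4   7. ] [119. 124. 125.]
-24 62 [-19.9   6.    6.9] [117. 122. 123.]
-22 263 [ 2.   7.4 10.5] [ 37. 111. 138.]
-20 149 [ 9.1 10.4 11. ] [ 23. 115. 148.]
-18 184 [-13.8  10.3  11.3] [ 41. 119. 146.]
-16 197 [10.  11.1 15.7] [ 31.  87. 108.]
-14 151 [10.5 15.2 16.6] [36. 70. 84.]
-12 126 [10.5 15.8 16.7] [30. 61. 73.]
-10 129 [ 10.6  15.7 110.9] [34. 57. 66.]
```

```bash
python3 -m inch '[{"dx":0.0007,"dy":0,"dz":0.0002,"wx":0,"wy":0.3,"wz":0,"gripper":-1},{"dx":0.0015,"dy":0,"dz":0.0005,"wx":0,"wy":0.5,"wz":0,"gripper":-1},{"dx":0.0015,"dy":0,"dz":0.0005,"wx":0,"wy":0.5,"wz":0,"gripper":-1},{"dx":0.0015,"dy":0,"dz":0.0005,"wx":0,"wy":0.5,"wz":0,"gripper":-1}]' |grep -E "ft|grip"; python3 st.py; python3 fit.py; python3 slip.py
```

```text
ft_force: [0.8, -0.1, -5.4]
grip_force: 103.7
x0 6.7 y -1.3 z0 -0.7 th 4.2 yaw 6.36 ft [ 0.8 -0.1 -5.4] t 20.52 w 0.0187
mom [ 0.08 -0.11  0.02] dq [-0.001 -0.002 -0.003 -0.001 -0.001 -0.   ]
x0 6.6 y -1.2 z0 -0.8 th 4.2 yaw 6.36 ft [-0.5  0.2 -5.8] t 20.57 w 0.0189
FIX th 0.1 (tongue 0.4) x0 8.2 z0 0.5 y -31.6..31.1 toe bottom x 60.2 z 0.7 under@-18 0.5 noseback x -63.8 top z 18.4 tongue top at -46: 6.0
XO 0.4 H 32.6 off 4.1
front edge x [32.3 32.5] y [-30.3  32.4] z mean 22.0 slope deg -1.96 4497
strip [-90.1551502 -46.1479762]
x0 6.6 y -1.3 z0 -0.8 th 4.2 yaw 6.36 ft [ 0.8  0.6 -5.8] t 20.62 w 0.0193
```

```bash
python3 -m inch '[{"dx":0,"dy":0,"dz":0.0003,"wx":0,"wy":0,"wz":0,"gripper":-1},{"dx":0,"dy":0,"dz":0.0006,"wx":0,"wy":0,"wz":0,"gripper":-1},{"dx":0,"dy":0,"dz":0.0006,"wx":0,"wy":0,"wz":0,"gripper":-1}]' |grep -E "ft|grip"; python3 st.py; python3 fit.py; python3 slip.py
```

```text
ft_force: [-1.9, 0.8, -1.3]
grip_force: 104.0
x0 6.5 y -1.3 z0 -1.0 th 4.2 yaw 6.36 ft [-1.9  0.8 -1.3] t 21.0 w 0.0186
mom [ 0.03  0.03 -0.05] dq [ 0.     0.001  0.001  0.002 -0.    -0.   ]
x0 6.5 y -1.2 z0 -1.0 th 4.2 yaw 6.36 ft [-0.6  0.2 -0.7] t 21.05 w 0.0182
FIX th 0.0 (tongue 0.6) x0 8.1 z0 0.2 y -31.6..31.1 toe bottom x 60.1 z 0.3 under@-18 0.2 noseback x -64.0 top z 18.2 tongue top at -46: 5.7
XO 0.4 H 32.6 off 4.1
front edge x [32.3 32.6] y [-30.3  32.4] z mean 22.0 slope deg -1.93 4491
strip [-90.2254757  -46.31807791]
x0 6.5 y -1.2 z0 -1.1 th 4.2 yaw 6.36 ft [-0.6  0.7 -1.2] t 21.1 w 0.0188
```

```bash
python3 -m inch '[{"dx":0,"dy":0,"dz":0,"wx":0,"wy":0,"wz":0,"gripper":-0.4},{"dx":0,"dy":0,"dz":0,"wx":0,"wy":0,"wz":0,"gripper":0},{"dx":0,"dy":0,"dz":0,"wx":0,"wy":0,"wz":0,"gripper":0.2},{"dx":0,"dy":0,"dz":0,"wx":0,"wy":0,"wz":0,"gripper":0.2}]' 40; python3 st.py; python3 fit.py
```

```text
time_s: 21.6
tcp_pos: [0.5505, -0.1087, 0.0626]
tcp_rot: [0.998, 0.055, -0.036, 0.002]
ft_force: [0.4, 0.2, -0.6]
width: 0.0516
grip_force: 0.0
x0 6.4 y -1.2 z0 -1.3 th 4.2 yaw 6.36 ft [ 0.4  0.2 -0.6] t 21.6 w 0.0516
mom [-0.04 -0.04  0.  ] dq [-0.    -0.     0.003  0.002  0.002 -0.   ]
x0 6.5 y -1.3 z0 -1.4 th 4.2 yaw 6.36 ft [-0.1 -0.3  0.5] t 21.65 w 0.0511
FIX th -0.6 (tongue -0.2) x0 8.1 z0 -0.0 y -31.5..31.2 toe bottom x 60.1 z -0.6 under@-18 0.2 noseback x -63.7 top z 18.7 tongue top at -46: 6.1
XO -0.1 H 32.6 off 4.8
```

The fixture is down flat and released. I retreat upward and move above the knob.

```bash
python3 -m inch '[{"dx":0,"dy":0,"dz":-0.02,"wx":0,"wy":0,"wz":0,"gripper":0.2},{"dx":0,"dy":0,"dz":-0.06,"wx":0,"wy":0,"wz":0,"gripper":0.2},{"dx":0,"dy":0,"dz":-0.11,"wx":0,"wy":0,"wz":0,"gripper":0.2},{"dx":0,"dy":0,"dz":-0.14,"wx":0,"wy":0,"wz":0,"gripper":0.2},{"dx":-0.06,"dy":-0.01,"dz":-0.14,"wx":0,"wy":4.2,"wz":8,"gripper":0.2},{"dx":-0.12,"dy":-0.02,"dz":-0.14,"wx":0,"wy":4.2,"wz":18,"gripper":0.2},{"dx":-0.16,"dy":-0.02,"dz":-0.14,"wx":0,"wy":4.2,"wz":18,"gripper":0.2},{"dx":-0.16,"dy":-0.02,"dz":-0.14,"wx":0,"wy":4.2,"wz":18,"gripper":0.2},{"dx":-0.16,"dy":-0.02,"dz":-0.14,"wx":0,"wy":4.2,"wz":18,"gripper":0.2}]'
python3 - <<'E'
from plan import *
k,im,dp=shot('wrist','w8'); P=cloud(*k,dp)-np.r_[O,0]; a=np.deg2rad(186.4); X=np.array([np.cos(a),np.sin(a)]);Y=np.array([-X[1],X[0]])
x=P[...,:2]@X*1e3;y=P[...,:2]@Y*1e3;z=P[...,2]*1e3
m=(x>115)&(x<150)&(abs(y+15)<30)&(z>93)&(z<106)&(dp>0); print('knob',m.sum(),x[m].mean(),y[m].mean(),np.percentile(x[m],[1,99]),np.percentile(y[m],[1,99]))
h=(np.hypot(x-72,y)<20)&(z>55)&(z<80)&(dp>0); print('hub',h.sum(),np.percentile(x[h],[1,99]),np.percentile(y[h],[1,99]))
hsv=cv2.cvtColor(im,cv2.COLOR_RGB2HSV); ye=(hsv[...,0]>15)&(hsv[...,0]<32)&(hsv[...,1]>110)&(dp>0)&(x>-40)&(x<75)&(abs(y)<45)&(z<48)&(z>30)
print('plate',ye.sum(),np.percentile(x[ye],[1,99]),np.percentile(y[ye],[1,99]),np.percentile(z[ye],[5,50,95])); f=np.polyfit(x[ye],z[ye],1);print(np.rad2deg(np.arctan(f[0])))
c=(np.array([x[m].mean(),y[m].mean()])); w=O+X*c[0]/1e3+Y*c[1]/1e3; ph=np.degrees(np.arctan2(c[1],c[0]-72)); print('phi',ph,np.hypot(c[1],c[0]-72)); go(np.r_[w,.08],toolR(YAW+ph))
E
```

```text
time_s: 22.78
tcp_pos: [0.4006, -0.1055, 0.2143]
tcp_rot: [0.995, -0.101, 0.002, 0.006]
ft_force: [-0.0, -0.3, -0.2]
width: 0.0512
grip_force: 0.0
knob 487 133.4329014125461 -18.508034949686103 [125.15057531 142.95445066] [-27.77797417  -9.97086987]
hub 894 [61.0337607  90.56147196] [-11.30148922  11.41858212]
plate 5811 [-20.11115316  59.70718372] [-31.41334125  31.44701582] [38.16251935 39.52087897 40.82372563]
-0.16914257800909635
phi -16.766102106017183 64.16033614050359
d [ 22.3  -6.4 134.1] mm  w [ 0.66 -0.22 -1.26]
```

View pics/w8.png

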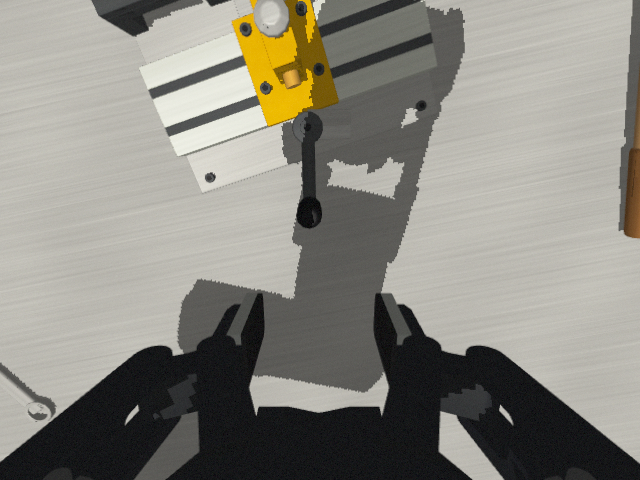

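The wrist view shows the fixture flat on the rail under the strip, the hub at (307,127) and the knob at (309,213). The knob position agrees with the lever's 65 mm radius, so I descend onto it and close.

```bash
python3 -m inch '[{"dx":0.022,"dy":-0.0064,"dz":0.05,"wx":0.6,"wy":0,"wz":-1.2,"gripper":0.2},{"dx":0.022,"dy":-0.0064,"dz":0.1,"wx":0.6,"wy":0,"wz":-1.2,"gripper":0.2},{"dx":0.022,"dy":-0.0064,"dz":0.13,"wx":0.6,"wy":0,"wz":-1.2,"gripper":0.2},{"dx":0.022,"dy":-0.0064,"dz":0.134,"wx":0.6,"wy":0,"wz":-1.2,"gripper":0.2},{"dx":0.022,"dy":-0.0064,"dz":0.134,"wx":0.6,"wy":0,"wz":-1.2,"gripper":-0.3},{"dx":0.022,"dy":-0.0064,"dz":0.134,"wx":0.6,"wy":0,"wz":-1.2,"gripper":-1},{"dx":0.022,"dy":-0.0064,"dz":0.134,"wx":0.6,"wy":0,"wz":-1.2,"gripper":-1},{"dx":0.022,"dy":-0.0064,"dz":0.134,"wx":0.6,"wy":0,"wz":-1.2,"gripper":-1}]' 30
python3 - <<'E'
from plan import *
s=telemetry.read_state(); a=np.deg2rad(186.4); X=np.array([np.cos(a),np.sin(a)]);Y=np.array([-X[1],X[0]]); d=(s['tcp_pos'][:2]-O)*1e3; x,y=d@X,d@Y; print(x,y,np.degrees(np.arctan2(y,x-72)),np.hypot(x-72,y),s['tcp_pos'][2])
E
```

```text
time_s: 23.82
tcp_pos: [0.424, -0.1053, 0.081]
tcp_rot: [0.996, -0.091, 0.003, 0.001]
ft_force: [0.8, 1.6, 5.2]
width: 0.0187
grip_force: 29.9
133.70335341361516 -18.641287279493053 -16.810165917947852 64.45774906031146 0.08103286807506488
```

```bash
python3 -m inch '[{"dx":0.0004,"dy":0.0068,"dz":0,"wx":0,"wy":0,"wz":-6,"gripper":-1},{"dx":0.0014,"dy":0.0135,"dz":0,"wx":0,"wy":0,"wz":-12,"gripper":-1},{"dx":0.0032,"dy":0.0201,"dz":0,"wx":0,"wy":0,"wz":-18,"gripper":-1},{"dx":0.0056,"dy":0.0264,"dz":0,"wx":0,"wy":0,"wz":-24,"gripper":-1},{"dx":0.0087,"dy":0.0325,"dz":0,"wx":0,"wy":0,"wz":-30,"gripper":-1},{"dx":0.0124,"dy":0.0382,"dz":0,"wx":0,"wy":0,"wz":-36,"gripper":-1},{"dx":0.0167,"dy":0.0435,"dz":0,"wx":0,"wy":0,"wz":-42,"gripper":-1},{"dx":0.0215,"dy":0.0483,"dz":0,"wx":0,"wy":0,"wz":-48,"gripper":-1},{"dx":0.0268,"dy":0.0526,"dz":0,"wx":0,"wy":0,"wz":-54,"gripper":-1},{"dx":0.0268,"dy":0.0526,"dz":0,"wx":0,"wy":0,"wz":-54,"gripper":-1}]' 40
cat > lv.py <<'E'
from plan import *
s=telemetry.read_state(); a=np.deg2rad(186.4); X=np.array([np.cos(a),np.sin(a)]);Y=np.array([-X[1],X[0]]); d=(s['tcp_pos'][:2]-O)*1e3; x,y=d@X,d@Y; tx=R.from_quat(s['tcp_rot']).apply([1,0,0]); print(x,y,'phi',np.degrees(np.arctan2(y,x-72)),np.hypot(x-72,y),s['tcp_pos'][2],'toolphi',np.degrees(np.arctan2(tx[1],tx[0]))-YAW)
E
python3 lv.py
```

```text
time_s: 25.08
tcp_pos: [0.4415, -0.161, 0.0811]
tcp_rot: [0.929, 0.371, 0.003, 0.001]
ft_force: [4.2, 4.4, 4.9]
width: 0.0187
grip_force: 39.2
122.51701106681014 38.68317760849602 phi 37.44292665233409 63.62669751774538 0.0810868747159183 toolphi 37.10314964189219
```

```bash
python3 -m inch '[{"dx":0.0004,"dy":0.0068,"dz":0,"wx":0,"wy":0,"wz":-6,"gripper":-1},{"dx":0.0014,"dy":0.0135,"dz":0,"wx":0,"wy":0,"wz":-12,"gripper":-1},{"dx":0.0032,"dy":0.0201,"dz":0,"wx":0,"wy":0,"wz":-18,"gripper":-1},{"dx":0.0056,"dy":0.0264,"dz":0,"wx":0,"wy":0,"wz":-24,"gripper":-1},{"dx":0.0087,"dy":0.0325,"dz":0,"wx":0,"wy":0,"wz":-30,"gripper":-1},{"dx":0.0124,"dy":0.0382,"dz":0,"wx":0,"wy":0,"wz":-36,"gripper":-1},{"dx":0.0167,"dy":0.0435,"dz":0,"wx":0,"wy":0,"wz":-42,"gripper":-1},{"dx":0.0215,"dy":0.0483,"dz":0,"wx":0,"wy":0,"wz":-48,"gripper":-1},{"dx":0.0262,"dy":0.0525,"dz":0,"wx":0,"wy":0,"wz":-53,"gripper":-1},{"dx":0.0262,"dy":0.0525,"dz":0,"wx":0,"wy":0,"wz":-53,"gripper":-1},{"dx":0.0262,"dy":0.0525,"dz":0,"wx":0,"wy":0,"wz":-53,"gripper":-1}]' 40; python3 lv.py
```

```text
time_s: 26.45
tcp_pos: [0.4944, -0.1798, 0.0811]
tcp_rot: [0.666, 0.746, 0.001, 0.0]
ft_force: [0.1, 5.5, 6.6]
width: 0.0185
grip_force: 39.5
71.99079239124265 63.27521198154647 phi 90.00833750059398 63.275212651477524 0.08107289796682501 toolphi 90.06649638428945
```

```bash
python3 -m inch '[{"dx":0,"dy":0,"dz":0,"wx":0,"wy":0,"wz":0,"gripper":-0.4},{"dx":0,"dy":0,"dz":0,"wx":0,"wy":0,"wz":0,"gripper":0},{"dx":0,"dy":0,"dz":0,"wx":0,"wy":0,"wz":0,"gripper":0.1},{"dx":0,"dy":0,"dz":-0.03,"wx":0,"wy":0,"wz":0,"gripper":0.1},{"dx":0,"dy":0,"dz":-0.08,"wx":0,"wy":0,"wz":0,"gripper":0.1},{"dx":-0.06,"dy":0.03,"dz":-0.13,"wx":0,"wy":0,"wz":8,"gripper":0.1},{"dx":-0.06,"dy":0.03,"dz":-0.16,"wx":0,"wy":0,"wz":8,"gripper":0.1},{"dx":-0.06,"dy":0.03,"dz":-0.16,"wx":0,"wy":0,"wz":8,"gripper":0.1},{"dx":-0.06,"dy":0.03,"dz":-0.16,"wx":0,"wy":0,"wz":8,"gripper":0.1}]'
python3 - <<'E'
from plan import *
a=np.deg2rad(186.4); X=np.array([np.cos(a),np.sin(a)]);Y=np.array([-X[1],X[0]])
for n in ('wrist','top','scene'):
    k,im,dp=shot(n,'f_'+n); P=cloud(*k,dp)-np.r_[O,0]; x=P[...,:2]@X*1e3;y=P[...,:2]@Y*1e3;z=P[...,2]*1e3
    m=(x>40)&(x<150)&(abs(y)<100)&(z>88)&(z<106)&(dp>0)&(im.max(-1)<90)
    if m.sum()>5: print(n,'knob',m.sum(),np.median(x[m]),np.median(y[m]))
    hsv=cv2.cvtColor(im,cv2.COLOR_RGB2HSV); ye=(hsv[...,0]>15)&(hsv[...,0]<32)&(hsv[...,1]>110)&(dp>0)&(x>-40)&(x<75)&(abs(y)<45)
    p=ye&(z<48)&(z>30)
    if p.sum()>50: print(n,'plate',p.sum(),np.percentile(x[p],[1,99]),np.percentile(y[p],[1,99]),np.percentile(z[p],[5,50,95]),'slopes',np.rad2deg(np.linalg.lstsq(np.c_[x[p],y[p],np.ones(p.sum())],z[p],rcond=None)[0][:2]))
E
```

```text
time_s: 27.58
tcp_pos: [0.53, -0.237, 0.2392]
tcp_rot: [0.716, 0.698, -0.0, 0.0]
ft_force: [-0.6, 0.3, -1.4]
width: 0.0467
grip_force: 0.0
wrist knob 485 71.40000280027354 64.32754080912858
wrist plate 3539 [-20.94328294  59.33152005] [-31.43538922  31.71873673] [38.0410613  39.43846572 40.99280432] slopes [-0.09281095 -0.28954618]
top knob 71 72.03847502127566 63.473433656625794
top plate 550 [-20.37531639  58.84219921] [-31.99182801  30.45972198] [37.43122204 40.58221981 44.286767  ] slopes [-0.00129643  0.13097822]
scene knob 74 66.30907726243154 63.54008652716226
scene plate 428 [-23.26597349  56.77182691] [-34.42982833  29.15954038] [37.7726389  41.21867238 45.65135883] slopes [ 0.48652329 -1.31362053]
```

The checks all agree: the lever is at 90° (its stop), the fixture lies flat with y≈0 and x0≈8, and the hand is clear. I hand the job in.

```bash
python3 -c "
from plant import job
print(job.close_job())"
```

```text
the job is handed in; nothing more can be done
None
```

I handed the job in with the fixture flat in the middle slot, hooked behind the strip, the cam lever at its stop and the hand clear, but the 30 N limit may have been passed: the fixture jammed twice on the way down and slipped in the grip, and I could not measure its force on the rail.

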